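# Fill the dog-walk caddy from the key tray

### The arm

A 7-joint arm with a two-finger parallel gripper is mounted at the origin on the work surface. World frame = base frame: x ahead of the robot, y to its left, z up, the work surface at z = 0. Lengths are in m, angles in rad, forces in N, time in s.
With the tool pointing down it reaches from about 0.425 to 0.925 m from the base axis. Payload 6.8 kg.
Tool frame: the origin (TCP) lies midway between the tips of the shut fingers; the grasp point (between the pads) lies 19 mm behind it (bot.hold_point_z is the distance from the TCP to the grasp point, in m); z points along the fingers, y is the line along which they close (so a half turn about z gives the same grasp; the last joint's range is limited). The gripper opens to 85 mm and grips with 20 to 120 N. Pads are 22 mm wide; open, the fingers measure 114 mm over their backs; the gripper's body (76 mm by 85 mm) begins 54 mm behind the grasp point. The pads swing forward as they close: fully open they stand 13 mm farther back than shut.
Start: joints at [-1.398, 0.477, 0.022, 1.555, -0.011, 1.109, -0.083], TCP at [0.187, 0.649, 0.231] pointing down, gripper open.
Joint ranges: [-2.96, 2.96], [-0.34, 2.1], [-1.41, 1.46], [0.24, 2.44], [-1.37, 4.51], [0.17, 1.92], [-2.96, 2.96]. Speed limits (rad/s): [2.39, 2.39, 3.14, 3.14, 3.14, 3.14, 3.14].

### API

Orientations are given as a unit quaternion [w, x, y, z].
In Python, from station import bot gives the robot as it stands. The module is installed in compiled form; this text tells all that it offers.
- The arm moves only by the tool step_arm, never from a script. Its argument "increments" is a list that holds one entry, the list of rows, each a list of 7 numbers: the opening, from -1 (shut) to 1 (fully open), then the shift along the tool's x, y, z in mm, then the turn, a rotation vector about the tool's x, y, z in degrees. In form: [[[grip, x, y, z, ax, ay, az], ...]]. A call has 1 to 10 rows; each row is the pose to reach, as a shift and turn from the pose commanded when the call began, along the tool's axes at that moment; what a row does not reach only later rows make up. A row lasts 1/12 s, in which the tool goes at most 41.7 mm and 7.16 degrees, less where a joint would pass 70% of its speed; a pose out of reach is approached as far as the arm can. A call with a gripper value outside its range is refused whole. The fingers move at their own pace and stop on an object; "force" is the grip in N (left out, the last holds). Time passes only in rows, so rows that repeat a pose let the fingers close. It gives the time, the measured TCP pose, the force, the opening and the grip force at its end, in the units of the state.
- bot.get_obs(): the state, without advancing time (a new reading comes with each control period).
- bot.read_camera(name): name is "scene" or "top"; returns a dict with "image" (400x640x3 uint8, red, green, blue), "camera_matrix" (3x3 intrinsics, pixels), "dist" ([k1, k2, p1, p2, k3] as OpenCV has them; the pictures are not rectified), "R" (3x3) and "t" (3): a world point X has camera coordinates R X + t. Camera axes: x right, y down, z forward; pixel columns grow to the right and rows downward; lengths in m; the calibration is good to about 2 mm. A picture is of the moment at which its call begins. There is no depth.
- bot.hand_in(): hands the job in; it is judged then, once.
The state is a dict: "t": time; "q": joint angles; "joint_vel": joint speeds; "joint_torque": joint torques, N m; "eef_pos": TCP position; "tool_rot": TCP orientation; "contact_force": force on the tool from outside, world axes, zero at the start; "torque": the same for the moment, N m; "gripper_width": opening from 0.0 (shut) to 1.0 (fully open); "grasp_force": force on a finger pad.
Only numpy, scipy, OpenCV 4.12 (cv2) and the standard library are available. Lean on these libraries where they do the work, as an engineer would, in place of code of your own. Each camera call takes 0.05 s, during which the arm holds its last target. There are 200 camera calls.

### The job

The coral key tray is full of dog biscuits and is wanted for the keys again: with the scoop, and without the fingers touching any biscuit, move every biscuit from the tray into the green caddy, in as many scoopfuls as it takes. Then stand the scoop back upright on its cork mat and let go of it, and after that swing the caddy's carry handle up over the top until it seats on its stop just past upright. Keep the caddy level on the cabinet and leave the vase, tube, door knob and keys where they are.

Things in the scene. Friction and masses are not known exactly. Their poses are not given: they have to be found in the camera images.
- tray: fixed coral silicone key tray, open rectangle 236 (its x) x 96 (its y) mm, rim 24 mm high; inside 220 x 80 mm, floor 5 mm above the cabinet top, walls 8 mm thick. Origin: centre of its underside; z up
- scoop: loose 140 g scoop. Steel pan: floor 2 mm thick, 66 mm wide, from the open straight lip at x=-52 to x=4 mm; back wall at x=0, 31 mm high; side walls 26 mm high from x=-40 to 0, 62 mm apart inside. Upright blue handle 12 mm thick (x 1.5 to 13.5), 24 mm wide (y), up to z=130 mm. Origin: underside of the pan at the back wall; -x points out of the open front, z up
- scoop_tip (a point): middle of the underside of the scoop's front lip
- scoop_grip (a point): centre of the scoop's handle, 100 mm above the pan's underside: grip across its 12 mm thickness (scoop x)
- mat: fixed cork mat 130 x 110 x 4 mm on which the scoop stands at the start; origin: centre of its underside
- caddy: loose green steel dog-walk caddy (about 0.8 kg), open box 120 (x) x 130 (y) x 75 mm high, walls and floor 4 mm. Its wire carry handle is hinged on the two y sides. Origin: centre of its underside, z up
- bail (a joint): angle of the caddy's carry handle: 0 = folded level, pointing to the caddy's +x; 1.57 = straight up; 1.85 = seated on its end stop just past straight up, where its weight keeps it (let go before straight up, it falls back to 0)
- bail_grip (a point): middle of the carry handle's wooden roller (90 mm long along the caddy's y, 18 mm diameter, turns freely on the wire), 105 mm from the hinge axis
- bail_hinge (a point): middle of the carry handle's hinge axis (along the caddy's y), 62 mm above the caddy's underside
- vase: bystander: white ceramic vase, 100 mm diameter, 165 mm high; origin: centre of its underside
- tube: bystander: upright stainless twist cap tube, 34 mm diameter, 103 mm high; origin: centre of its underside
- knob: bystander: chrome door knob standing on its rose, 60 mm diameter, 64 mm high; origin: centre of its underside
- key0: bystander: flat steel key, 58 mm long, 4 mm thick
- key1: bystander: flat brass key, 58 mm long, 4 mm thick
- biscuit0: bone-shaped brown dog biscuit: rounded rod 20 mm thick, 28 mm long (along its x), 12 g, lying in the tray; origin at its centre. 6 to 8 of the biscuits are there, the others are absent
- biscuit1: bone-shaped brown dog biscuit: rounded rod 20 mm thick, 28 mm long (along its x), 12 g, lying in the tray; origin at its centre. 6 to 8 of the biscuits are there, the others are absent
- biscuit2: bone-shaped brown dog biscuit: rounded rod 20 mm thick, 28 mm long (along its x), 12 g, lying in the tray; origin at its centre. 6 to 8 of the biscuits are there, the others are absent
- biscuit3: bone-shaped brown dog biscuit: rounded rod 20 mm thick, 28 mm long (along its x), 12 g, lying in the tray; origin at its centre. 6 to 8 of the biscuits are there, the others are absent
- biscuit4: bone-shaped brown dog biscuit: rounded rod 20 mm thick, 28 mm long (along its x), 12 g, lying in the tray; origin at its centre. 6 to 8 of the biscuits are there, the others are absent
- biscuit5: bone-shaped brown dog biscuit: rounded rod 20 mm thick, 28 mm long (along its x), 12 g, lying in the tray; origin at its centre. 6 to 8 of the biscuits are there, the others are absent
- biscuit6: bone-shaped brown dog biscuit: rounded rod 20 mm thick, 28 mm long (along its x), 12 g, lying in the tray; origin at its centre. 6 to 8 of the biscuits are there, the others are absent
- biscuit7: bone-shaped brown dog biscuit: rounded rod 20 mm thick, 28 mm long (along its x), 12 g, lying in the tray; origin at its centre. 6 to 8 of the biscuits are there, the others are absent

How it is judged:
By the outcome, as a careful person would: the job done as asked, in the order asked, and still so for the second after the job is handed in, with the robot touching nothing.
Of biscuit0, biscuit1, biscuit2, biscuit3, biscuit4, biscuit5, biscuit6, biscuit7 only 6 to 8 are there at a start; the rules pass over those that are not, and their reading is None.
At some moment in a run one of scoop, caddy may be knocked a few centimetres aside while the robot is not near it.
It also fails if it takes over 210 s, if anything falls off the work surface, if the arm or the gripper's body presses on something with over 40 N, if the wrist force passes 120 N, or if a joint passes its speed limit or range.

## Working session

There is one attempt and no reset: what is moved stays moved. The work goes in short steps, Python scripts to look and compute and a tool call to move; the robot and the scene stay as the last step left them, time stands still between calls to the robot, and variables do not carry over. Pictures are saved under pics/ and viewed, at most 14 in all, crops included, and the job is handed in when it is done.

Besides the shell and the picture viewer there is one more tool, called after "Call:" by a JSON object that holds its "method" and its "body", one argument or row to a line. step_arm: Moves the arm, as the interface text tells. Its arguments: {"type":"object","properties":{"increments":{"type":"array"},"force":{"type":"number"}},"required":["increments"]}

```bash
mkdir -p pics; ls; python3 - <<'E'
from station import bot
import cv2,numpy as np
for n in("scene","top"):
    c=bot.read_camera(n);cv2.imwrite(f"pics/{n}0.png",c["image"][:,:,::-1])
    print(n,c["camera_matrix"],c["dist"],c["R"],c["t"],-np.array(c["R"]).T@c["t"])
print(bot.get_obs(),bot.hold_point_z)
E
```

```text
pics
scene [[472.37709514   0.         316.34615157]
 [  0.         472.37709514 191.74079296]
 [  0.           0.           1.        ]] [0.02144519 0.         0.         0.         0.        ] [[ 0.48296063  0.8753662   0.02197829]
 [ 0.62260973 -0.32564335 -0.71155712]
 [-0.61571597  0.35733797 -0.70228443]] [-0.24752549 -0.24661739  1.73077314] [ 1.33875611 -0.48210483  1.04545286]
top [[413.34659323   0.         315.46196957]
 [  0.         413.34659323 202.87994741]
 [  0.           0.           1.        ]] [0.00167831 0.         0.         0.         0.        ] [[ 0.04414607 -0.99901522  0.00444041]
 [-0.97802604 -0.04412424 -0.20375995]
 [ 0.20375522  0.00465237 -0.97901081]] [-0.02478177  0.51370763  1.03160841] [ 0.29331786 -0.00688983  1.11473886]
{'t': 0.1, 'q': array([-1.39812177,  0.47772586,  0.02234237,  1.55634963, -0.01148008,
        1.10932175, -0.08310259]), 'joint_vel': array([-0.00012691, -0.00168165, -0.00077227, -0.0028687 , -0.00072965,
        0.00050534, -0.0006373 ]), 'joint_torque': array([ 4.46467791e-03, -5.97756958e+01,  1.61330022e+00, -2.81950629e+01,
        1.27471896e-02,  5.05972712e-03, -6.64154598e-06]), 'eef_pos': array([0.18690928, 0.64804338, 0.23041855]), 'tool_rot': array([-4.75437363e-05,  1.39913371e-01,  9.90163394e-01, -8.36818187e-04]), 'contact_force': array([-0.62908117,  0.45379321,  0.9112119 ]), 'torque': array([ 0.01470367, -0.02174996, -0.01361747]), 'grasp_force': 0.0, 'gripper_width': 0.9997149872838935} 0.0187
```

View pics/scene0.png

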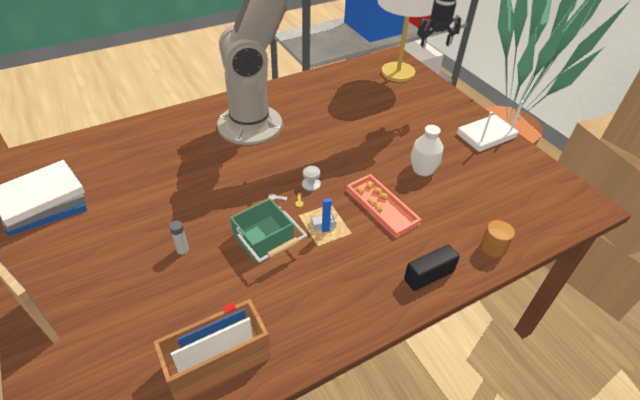

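View pics/top0.png

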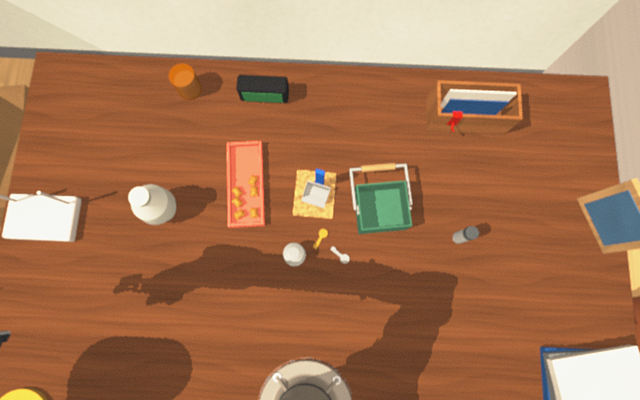

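The scene view shows the caddy (262,228), scoop on its mat (325,215) and tray (383,205). The top view shows the tray (245,185) with biscuits in its near half, the scoop (317,190) with its opening towards the robot, and the caddy (383,205) with its handle folded to +x. I'll take enlarged crops next.

```bash
cat > h.py <<'E'
from station import bot
import cv2,numpy as np
from scipy.spatial.transform import Rotation as Ro
def cam(n): return bot.read_camera(n)
def ray(c,uv):
    p=cv2.undistortPoints(np.array(uv,float).reshape(-1,1,2),np.array(c["camera_matrix"]),np.array(c["dist"])).reshape(-1,2)
    R=np.array(c["R"]);d=np.c_[p,np.ones(len(p))]@R
    return -R.T@np.array(c["t"]),d
def onz(c,uv,z):
    o,d=ray(c,uv);return o+d*((z-o[2])/d[:,2])[:,None]
def tri(c1,u1,c2,u2):
    o1,d1=ray(c1,u1);o2,d2=ray(c2,u2);r=[]
    for a,b in zip(d1,d2):
        s=np.linalg.lstsq(np.c_[a,-b],o2-o1,rcond=None)[0]
        p,q=o1+a*s[0],o2+b*s[1];r.append([*(p+q)/2,np.linalg.norm(p-q)])
    return np.array(r)
def proj(c,X):
    return cv2.projectPoints(np.array(X,float).reshape(-1,1,3),cv2.Rodrigues(np.array(c["R"]))[0],np.array(c["t"]),np.array(c["camera_matrix"]),np.array(c["dist"]))[0].reshape(-1,2)
def crop(c,x0,y0,w,h,s,fn):
    cv2.imwrite(fn,cv2.resize(c["image"][y0:y0+h,x0:x0+w,::-1],None,fx=s,fy=s,interpolation=cv2.INTER_CUBIC))
E
python3 - <<'E'
from h import *
crop(cam("top"),220,135,200,140,4,"pics/t1.png");crop(cam("scene"),225,165,200,110,4,"pics/s1.png")
E
```

```text
(no output)
```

View pics/t1.png

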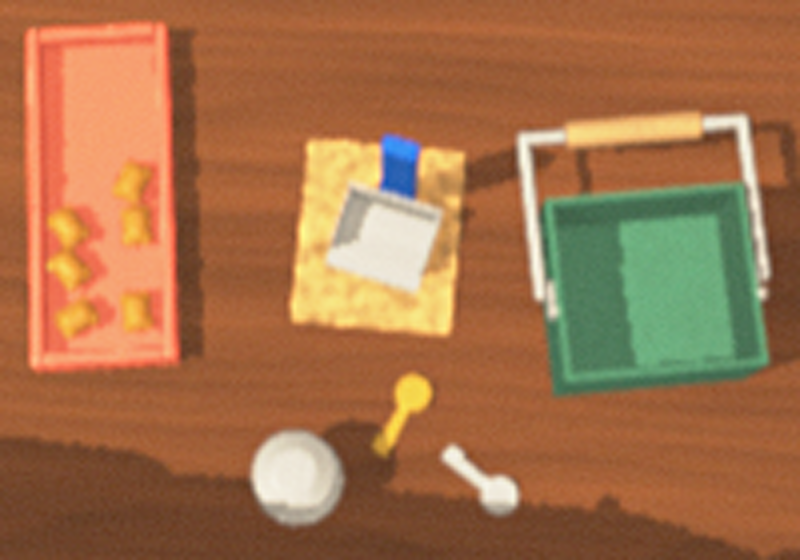

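View pics/s1.png

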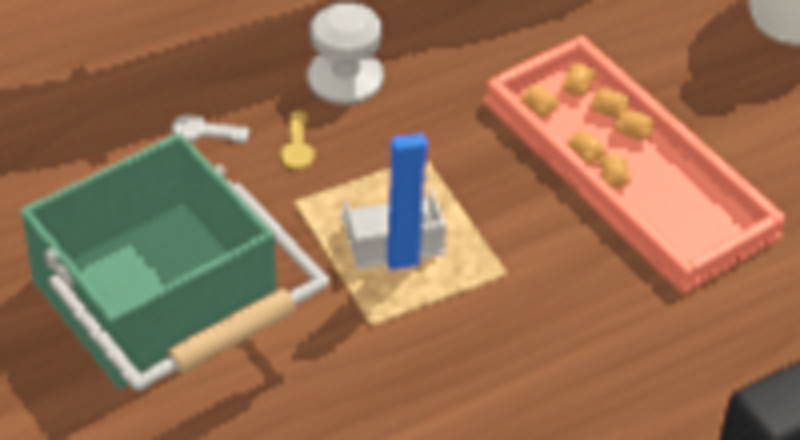

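The crops show 6 biscuits in the near half of the tray, the mat with the scoop turned about 20° on it, and the caddy turned slightly with its handle folded to +x. Next I'll triangulate.

```bash
python3 - <<'E'
from h import *
np.set_printoptions(precision=4,suppress=True)
T=cam("top");S=cam("scene")
ft=lambda a:(np.array(a,float)+.5)/4-.5+[220,135]
fs=lambda a:(np.array(a,float)+.5)/4-.5+[225,165]
tt=[(27,28),(165,22),(178,358),(30,366)];ss=[(782,215),(690,272),(488,92),(582,40)]
print("tray",tri(T,ft(tt),S,fs(ss)));print(onz(T,ft(tt),.024))
print(onz(S,fs(ss),.024))
tt=[(545,200),(745,183),(768,360),(560,378)];ss=[(272,238),(122,318),(25,210),(180,138)]
print("caddy",tri(T,ft(tt),S,fs(ss)));print(onz(T,ft(tt),.075));print(onz(S,fs(ss),.075))
tt=[(568,133),(702,123)];ss=[(292,298),(174,358)]
print("roller",tri(T,ft(tt),S,fs(ss)))
tt=[(401,142)];ss=[(409,142)]
print("handle top",tri(T,ft(tt),S,fs(ss)))
tt=[(307,140),(465,150),(450,335),(292,322)];ss=[(503,270),(374,322),(297,200),(425,160)]
print("mat",tri(T,ft(tt),S,fs(ss)),onz(T,ft(tt),.004))
print("pan",onz(T,ft([(328,253),(420,292)]),.006),"rims",onz(T,ft([(354,187),(442,212)]),.036))
b=[(132,182),(137,224),(68,230),(70,270),(77,318),(137,312)];bs=[(615,172),(587,148),(635,122),(610,100),(578,78),(540,98)]
print("bis",tri(T,ft(b),S,fs(bs)))
for n,c,f in(("knobtop",T,ft([(296,470)])),("key",T,ft([(412,390),(383,450),(455,455),(498,495)]))): print(n,onz(c,f,.06 if n=="knobtop" else .004))
print("tube base vase",onz(S,[(182,251),(424,165)],0.),onz(T,[(465,236),(152,204)],.1))
E
```

```text
tray [[0.6822 0.2527 0.0253 0.0004]
 [0.6932 0.16   0.0226 0.0042]
 [0.4592 0.1359 0.0108 0.004 ]
 [0.448  0.2328 0.0164 0.0016]]
[[0.6828 0.2532 0.024 ]
 [0.6916 0.1578 0.024 ]
 [0.4564 0.1324 0.024 ]
 [0.4466 0.2304 0.024 ]]
[[0.6814 0.2534 0.024 ]
 [0.6946 0.1613 0.024 ]
 [0.4709 0.13   0.024 ]
 [0.4548 0.2283 0.024 ]]
caddy [[ 0.5641 -0.1048  0.0701  0.0004]
 [ 0.5821 -0.2294  0.075   0.0104]
 [ 0.465  -0.2471  0.0751  0.0037]
 [ 0.4472 -0.1186  0.0691  0.0023]]
[[ 0.5628 -0.1046  0.075 ]
 [ 0.58   -0.2343  0.075 ]
 [ 0.4643 -0.2488  0.075 ]
 [ 0.4468 -0.1169  0.075 ]]
[[ 0.5681 -0.1066  0.075 ]
 [ 0.5846 -0.2248  0.075 ]
 [ 0.4659 -0.2454  0.075 ]
 [ 0.4522 -0.1218  0.075 ]]
roller [[ 0.6129 -0.1173  0.0647  0.0052]
 [ 0.6229 -0.2069  0.0654  0.0023]]
handle top [[ 0.5806 -0.009   0.1337  0.001 ]]
mat [[ 0.6168  0.0554  0.0034  0.0008]
 [ 0.6152 -0.053   0.0046  0.0035]
 [ 0.4847 -0.0469  0.0025  0.0044]
 [ 0.4896  0.0614 -0.0023  0.0042]] [[ 0.6168  0.0558  0.004 ]
 [ 0.6146 -0.0546  0.004 ]
 [ 0.4835 -0.0489  0.004 ]
 [ 0.4876  0.0591  0.004 ]]
pan [[ 0.5364  0.037   0.006 ]
 [ 0.512  -0.0272  0.006 ]] rims [[ 0.5761  0.0206  0.036 ]
 [ 0.5614 -0.0393  0.036 ]]
bis [[0.5795 0.1753 0.0124 0.0027]
 [0.5497 0.1695 0.014  0.0029]
 [0.5437 0.2169 0.0144 0.0047]
 [0.5155 0.2128 0.0158 0.0042]
 [0.4826 0.2051 0.0153 0.0034]
 [0.4885 0.1651 0.0163 0.0041]]
knobtop [[0.3826 0.0479 0.06  ]]
key [[ 0.4446 -0.0245  0.004 ]
 [ 0.4033 -0.0067  0.004 ]
 [ 0.4021 -0.0551  0.004 ]
 [ 0.3767 -0.0848  0.004 ]]
tube base vase [[ 0.4542 -0.3928  0.    ]
 [ 0.478   0.4328  0.    ]] [[ 0.4377 -0.3747  0.1   ]
 [ 0.4832  0.4062  0.1   ]]
```

Heights check out: tray rim ≈ .024, caddy rim .07–.075, handle top .134, roller .065. The tray is at (.569,.193) with yaw 5.8°, the caddy at (.515,-.1755) with yaw 7°, and the scoop grip at (.579,-.009) with yaw about -15°. Next I'll write the move helper.

```bash
cat >> h.py <<'E'
M=np.array([[0,1,0],[1,0,0],[0,0,-1.]])
def Rs(yaw,tilt=0): # tilt>0: lip up
    return Ro.from_euler("ZY",[yaw,tilt],degrees=True).as_matrix()
def tcp_for(p,yaw,tilt=0,ref=(0,0,0)): # scoop point ref (m, scoop frame) at p
    R=Rs(yaw,tilt);return np.array(p)+R@(np.array([.0075,0,.1-bot.hold_point_z])-ref),R@M
TIP=(-.052,0,0)
def pose():
    o=bot.get_obs();q=o["tool_rot"];return o,np.array(o["eef_pos"]),Ro.from_quat([*q[1:],q[0]]).as_matrix()
def chain(goals): # consecutive moves, each from the previous goal
    o,p,R=pose();print("t",round(o["t"],2),"tcp",p.round(4),"q",np.round(o["q"],2),"w",round(o["gripper_width"],3),"F",np.round(o["contact_force"],1),o["grasp_force"])
    for P,RR in goals:
        d=R.T@(P-p)*1e3;r=Ro.from_matrix(R.T@RR).as_rotvec(degrees=True)
        print("shift",d.round(1),"turn",r.round(1),"rows",round(max(np.linalg.norm(d)/41.7,np.linalg.norm(r)/7.16),1));p,R=P,RR
E
python3 - <<'E'
from h import *
g=(.579,-.009,.104)
ref=(.0075,0,.1)
chain([tcp_for((.579,-.009,.27),-15,0,ref),tcp_for((.579,-.009,.104),-15,0,ref)])
E
```

```text
t 0.3 tcp [0.187  0.6484 0.231 ] q [-1.4   0.48  0.02  1.56 -0.01  1.11 -0.08] w 0.998 F [-0.3  0.   0.1] 0.0
shift [-558.8 -523.   -20. ] turn [-0.   0.  88.9] rows 18.4
shift [  0.   0. 166.] turn [0. 0. 0.] rows 4.0
```

Call:
{"method": "step_arm", "body": {
  "increments": [
    [[1,-559,-523,-20,0,0,89],[1,-559,-523,-20,0,0,89],[1,-559,-523,-20,0,0,89],[1,-559,-523,-20,0,0,89],[1,-559,-523,-20,0,0,89],[1,-559,-523,-20,0,0,89],[1,-559,-523,-20,0,0,89],[1,-559,-523,-20,0,0,89],[1,-559,-523,-20,0,0,89],[1,-559,-523,-20,0,0,89]]
  ],
  "force": 60
}}

```text
t: 1.13
eef_pos: [0.4011, 0.289, 0.2425]
tool_rot: [-0.0, 0.695, 0.719, 0.0]
contact_force: [1.1, -0.4, -0.6]
gripper_width: 0.998
grasp_force: 0.0
```

```bash
python3 - <<'E'
from h import *
chain([tcp_for((.579,-.009,.27),-15,0,(.0075,0,.1))])
E
```

```text
t 1.13 tcp [0.4011 0.289  0.2425] q [-1.1   0.17  0.4   1.99 -0.08  1.   -0.63] w 0.998 F [ 1.1 -0.4 -0.6] 0.0
shift [-303.9  167.7   -9. ] turn [ 0.  -0.1 16.9] rows 8.3
```

Call:
{"method": "step_arm", "body": {
  "increments": [
    [[1,-304,168,-9,0,0,17],[1,-304,168,-9,0,0,17],[1,-304,168,-9,0,0,17],[1,-304,168,-9,0,0,17],[1,-304,168,-9,0,0,17],[1,-304,168,-9,0,0,17],[1,-304,168,-9,0,0,17],[1,-304,168,-9,0,0,17],[1,-304,168,-9,0,0,17],[1,-304,168,-9,0,0,17]]
  ]
}}

```text
t: 1.97
eef_pos: [0.5819, -0.0115, 0.2516]
tool_rot: [0.002, 0.794, 0.608, -0.0]
contact_force: [-0.6, -0.5, 0.1]
gripper_width: 1.005
grasp_force: 0.0
```

```bash
python3 - <<'E'
from h import *
chain([tcp_for((.579,-.009,.104),-15,0,(.0075,0,.1))])
S=cam("scene");crop(S,225,165,200,110,4,"pics/s2.png")
m=cv2.inRange(cv2.cvtColor(S["image"],cv2.COLOR_RGB2HSV),(105,150,80),(130,255,255))[190:245,305:345]
ys,xs=np.nonzero(m);print(xs.min()+305,xs.max()+305,ys.min()+190,ys.max()+190)
print(proj(S,[(.579,-.009,.134),(.579,-.009,.005)]))
E
```

```text
t 1.97 tcp [ 0.5819 -0.0115  0.2516] q [-0.57  0.34  0.62  1.79 -0.22  1.07 -0.14] w 1.005 F [-0.6 -0.5  0.1] 0.0
shift [  2.   -3.8 166.3] turn [ 0.1  0.1 -0.1] rows 4.0
322 330 199 231
[[326.39922897 199.67796121]
 [324.75506366 230.86441119]]
```

View pics/s2.png

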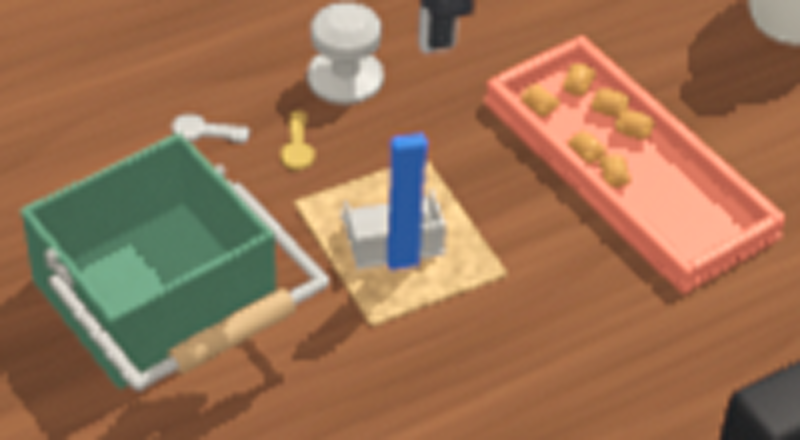

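Nothing has moved and the handle projects where it was measured (326,200). Descending and gripping.

Call:
{"method": "step_arm", "body": {
  "increments": [
    [[1,2,-4,40,0,0,0],[1,2,-4,80,0,0,0],[1,2,-4,120,0,0,0],[1,2,-4,150,0,0,0],[1,2,-4,166,0,0,0],[1,2,-4,166,0,0,0],[-1,2,-4,166,0,0,0],[-1,2,-4,166,0,0,0],[-1,2,-4,166,0,0,0],[-1,2,-4,166,0,0,0]]
  ]
}}

```text
t: 2.85
eef_pos: [0.5781, -0.0028, 0.0868]
tool_rot: [0.001, 0.792, 0.611, 0.001]
contact_force: [0.1, 0.2, 0.2]
gripper_width: 0.455
grasp_force: 0.0
```

Call:
{"method": "step_arm", "body": {
  "increments": [
    [[-1,0,0,0,0,0,0],[-1,0,0,0,0,0,0],[-1,0,0,0,0,0,0],[-1,0,0,0,0,0,0],[-1,0,0,0,0,0,0],[-1,0,0,0,0,0,0]]
  ]
}}

```text
t: 3.35
eef_pos: [0.5773, -0.0032, 0.0853]
tool_rot: [0.0, 0.792, 0.611, 0.0]
contact_force: [-0.3, 0.7, 2.0]
gripper_width: 0.132
grasp_force: 59.3
```

Call:
{"method": "step_arm", "body": {
  "increments": [
    [[-1,0,0,-30,0,0,0],[-1,0,0,-60,0,0,0],[-1,0,0,-90,0,0,0],[-1,0,0,-90,0,0,0]]
  ]
}}

```text
t: 3.68
eef_pos: [0.5803, -0.0038, 0.1803]
tool_rot: [0.002, 0.792, 0.61, 0.004]
contact_force: [0.9, -0.1, -1.2]
gripper_width: 0.132
grasp_force: 59.1
```

```bash
python3 - <<'E'
from h import *
chain([tcp_for((.54,.0,.14),-15,0),tcp_for((.54,.0,.14),-15,-30)])
T=cam("top");S=cam("scene")
im=np.hstack([cv2.resize(c["image"][y:y+110,x:x+100],None,fx=4,fy=4,interpolation=cv2.INTER_CUBIC) for c,x,y in((T,270,110),(S,280,130))])
cv2.imwrite("pics/g1.png",im[:,:,::-1])
E
```

```text
t 3.68 tcp [ 0.5803 -0.0038  0.1803] q [-0.55  0.42  0.59  1.88 -0.29  0.92 -0.09] w 0.132 F [ 0.9 -0.1 -1.2] 59.08724248409271
shift [ -6.4 -32.1 -41.2] turn [ 0.4 -0.2  0.2] rows 1.3
shift [ -0.  -41.7   7.1] turn [-30.  -0.  -0.] rows 4.2
```

View pics/g1.png

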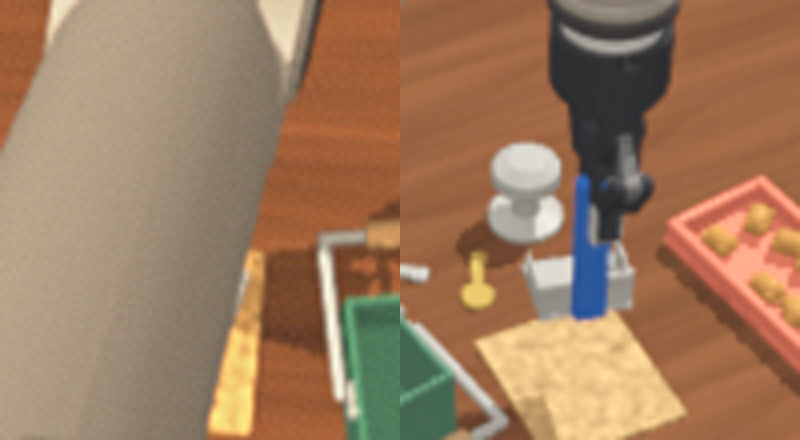

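The scoop is held, with the blue handle slightly off the finger centre. I'll measure that lateral offset from the scene view.

```bash
python3 - <<'E'
from h import *
o,p,R=pose();print(p,R.round(3))
S=cam("scene")
R_s=R@M.T
def pt(s): # scoop point -> world if TCP at (7.5,0,81.3)
    return p+R_s@(np.array(s)/1e3-[.0075,0,.0813])
for dy in(0,-4,-8):
    print(dy,proj(S,[pt((13.5,12+dy,1)),pt((13.5,-12+dy,1)),pt((13.5,12+dy,60)),pt((13.5,-12+dy,60)),pt((0,33+dy,31)),pt((0,-33+dy,31))]).round(1).tolist())
c=S["image"];hsv=cv2.cvtColor(c,cv2.COLOR_RGB2HSV)
for v in(185,195,200,205,208):
    m=np.nonzero(cv2.inRange(hsv,(105,130,60),(130,255,255))[v,310:350])[0];print(v,m.min()+310,m.max()+310)
m=cv2.inRange(hsv,(105,130,60),(130,255,255))[165:225,310:350];ys,_=np.nonzero(m);print(ys.min()+165,ys.max()+165)
E
```

```text
[ 0.57760297 -0.00309613  0.17598762] [[ 0.254  0.967  0.002]
 [ 0.967 -0.254  0.001]
 [ 0.001  0.002 -1.   ]]
0 [[332.3, 209.2], [323.9, 210.6], [333.3, 194.0], [324.6, 195.5], [338.8, 196.9], [315.5, 200.8]]
-4 [[330.9, 209.4], [322.5, 210.9], [331.8, 194.3], [323.1, 195.7], [337.4, 197.2], [314.1, 201.1]]
-8 [[329.5, 209.7], [321.1, 211.1], [330.4, 194.5], [321.7, 196.0], [336.0, 197.4], [312.7, 201.3]]
185 324 326
195 324 330
200 323 330
205 323 330
208 323 329
174 209
```

```bash
sed -i 's/\[.0075,0,.1-bot.hold_point_z\]/[.0075,.004,.1-bot.hold_point_z]/' h.py; cat >> h.py <<'E'
def tray(x,y,z): # mm in tray frame -> world
    return np.array([.5694,.1935,0])+Ro.from_euler("z",5.8,degrees=True).apply(np.array([x,y,z])/1e3)
def untray(P): return Ro.from_euler("z",-5.8,degrees=True).apply(np.array(P)-[.5694,.1935,0])*1e3
def tipnow():
    o,p,R=pose();return p+R@M.T@(np.array(TIP)-[.0075,.004,.0813])
E
python3 - <<'E'
from h import *
print(untray([[.5795,.1753,.015],[.5497,.1695,.015],[.5437,.2169,.015],[.5155,.2128,.015],[.4826,.2051,.015],[.4885,.1651,.015]]).round(0))
print(untray(tipnow()))
chain([tcp_for(tray(40,0,70),5.8,-4,TIP),tcp_for(tray(40,0,15),5.8,-4,TIP),tcp_for(tray(-90,0,5),5.8,-4,TIP)])
E
```

```text
[[  8. -19.  15.]
 [-22. -22.  15.]
 [-23.  26.  15.]
 [-52.  25.  15.]
 [-85.  20.  15.]
 [-83. -20.  15.]]
[ -69.85867036 -179.1069249    93.46215069]
t 3.83 tcp [ 0.5766 -0.003   0.1747] q [-0.55  0.42  0.58  1.88 -0.29  0.92 -0.09] w 0.133 F [-0.5 -0.3 -2.8] 59.07544255256653
shift [224.8  29.5  19.5] turn [ -4.    0.7 -20.5] rows 5.5
shift [ 0.  -3.8 54.9] turn [0. 0. 0.] rows 1.3
shift [  -0.  -130.4    0.9] turn [0. 0. 0.] rows 3.1
```

Call:
{"method": "step_arm", "body": {
  "increments": [
    [[-1,112,15,10,-2,0,-10],[-1,225,30,20,-4,0.7,-20.5],[-1,225,30,20,-4,0.7,-20.5],[-1,225,30,20,-4,0.7,-20.5],[-1,225,30,20,-4,0.7,-20.5],[-1,225,30,20,-4,0.7,-20.5],[-1,225,30,20,-4,0.7,-20.5],[-1,225,30,20,-4,0.7,-20.5],[-1,225,30,20,-4,0.7,-20.5],[-1,225,30,20,-4,0.7,-20.5]]
  ]
}}

```text
t: 4.67
eef_pos: [0.6627, 0.2044, 0.1543]
tool_rot: [0.024, 0.671, 0.741, 0.025]
contact_force: [0.2, -0.1, -1.9]
gripper_width: 0.13
grasp_force: 59.0
```

```bash
python3 - <<'E'
from h import *
print(untray(tipnow()))
chain([tcp_for(tray(40,0,12),5.8,-4,TIP),tcp_for(tray(-90,0,5),5.8,-4,TIP)])
T=cam("top");S=cam("scene")
im=np.hstack([cv2.resize(c["image"][y:y+110,x:x+100],None,fx=4,fy=4,interpolation=cv2.INTER_CUBIC) for c,x,y in((T,200,130),(S,330,120))])
cv2.imwrite("pics/g2.png",im[:,:,::-1])
E
```

```text
[40.10341108 -2.61395277 69.14686373]
t 4.67 tcp [0.6627 0.2044 0.1543] q [-0.71  0.58  0.45  1.66 -0.29  0.9  -0.06] w 0.13 F [ 0.2 -0.1 -1.9] 58.97766709327698
shift [ 2.7 -4.1 56.9] turn [-0.1  0.1 -0.1] rows 1.4
shift [  -0.  -130.2   -2.1] turn [0. 0. 0.] rows 3.1
```

View pics/g2.png

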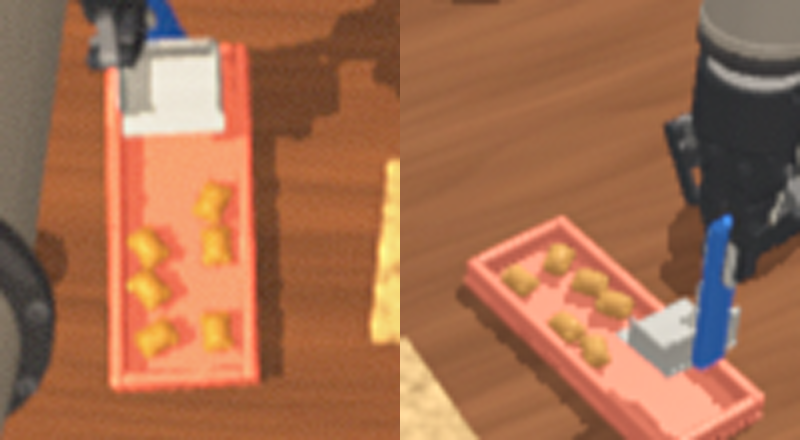

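Scoop is over the tray with its lip at pixels (125–225,134) of the crop. I'll check the lip against the kinematics.

```bash
python3 - <<'E'
from h import *
T=cam("top");print(untray(onz(T,(np.array([(125,138),(225,131.)])+.5)/4-.5+[200,130],.07)),untray(tipnow()))
E
```

```text
[[ 38.34385046  27.70931539  70.        ]
 [ 39.49040039 -38.03267713  70.        ]] [40.80482002 -1.72244021 69.97346284]
```

Call:
{"method": "step_arm", "body": {
  "increments": [
    [[-1,5,-3,30,0,0,0],[-1,5,-4,56,0,0,0],[-1,5,-4,58,0,0,0],[-1,5,-4,58,0,0,0],[-1,5,-4,58,0,0,0],[-1,5,-4,58,0,0,0]]
  ]
}}

```text
t: 5.32
eef_pos: [0.6642, 0.2115, 0.0991]
tool_rot: [0.025, 0.67, 0.741, 0.027]
contact_force: [0.6, -0.1, -0.8]
gripper_width: 0.131
grasp_force: 58.9
```

Call:
{"method": "step_arm", "body": {
  "increments": [
    [[-1,0,0,3,0,0,0],[-1,0,0,3,0,0,0],[-1,0,0,3,0,0,0]]
  ]
}}

```text
t: 5.57
eef_pos: [0.6633, 0.2118, 0.0946]
tool_rot: [0.024, 0.67, 0.741, 0.026]
contact_force: [0.7, 1.2, -1.5]
gripper_width: 0.133
grasp_force: 58.9
```

Call:
{"method": "step_arm", "body": {
  "increments": [
    [[-1,0,0,2,0,0,0],[-1,0,0,2,0,0,0],[-1,0,0,2,0,0,0]]
  ]
}}

```text
t: 5.82
eef_pos: [0.6631, 0.2118, 0.0919]
tool_rot: [0.024, 0.67, 0.742, 0.026]
contact_force: [0.8, -0.2, -1.3]
gripper_width: 0.133
grasp_force: 58.9
```

```bash
sed -i 's/\.0075,\.004/.0075,.007/' h.py; python3 - <<'E'
from h import *
print(untray(tipnow()));chain([tcp_for(tray(-60,0,4),5.8,-4,TIP)])
E
```

```text
[41.39957804  1.69837433  6.66191358]
t 5.82 tcp [0.6631 0.2118 0.0919] q [-0.69  0.66  0.41  1.69 -0.32  0.8  -0.04] w 0.133 F [ 0.8 -0.2 -1.3] 58.90573024749756
shift [  -1.7 -101.3   -4.4] turn [0. 0. 0.] rows 2.4
```

Call:
{"method": "step_arm", "body": {
  "increments": [
    [[-1,-1,0,2,0,0,0],[-1,-1,0,2,0,0,0],[-1,-1,0,2,0,0,0]]
  ]
}}

```text
t: 6.07
eef_pos: [0.6638, 0.211, 0.0904]
tool_rot: [0.024, 0.67, 0.741, 0.026]
contact_force: [-0.3, 0.7, 0.3]
gripper_width: 0.13
grasp_force: 59.3
```

Call:
{"method": "step_arm", "body": {
  "increments": [
    [[-1,0,-8,-0.6,0,0,0],[-1,0,-16,-1.1,0,0,0],[-1,0,-24,-1.7,0,0,0],[-1,0,-32,-2.2,0,0,0],[-1,0,-40,-2.8,0,0,0],[-1,0,-48,-3.4,0,0,0],[-1,0,-56,-3.9,0,0,0],[-1,0,-64,-4.5,0,0,0],[-1,0,-72,-5,0,0,0],[-1,0,-80,-5.6,0,0,0]]
  ]
}}

```text
t: 6.9
eef_pos: [0.5834, 0.2027, 0.0904]
tool_rot: [0.024, 0.67, 0.741, 0.027]
contact_force: [3.1, 1.0, 4.6]
gripper_width: 0.13
grasp_force: 59.8
```

```bash
python3 - <<'E'
from h import *
print(untray(tipnow()));chain([tcp_for(tray(-90,0,4),5.8,-4,TIP)])
T=cam("top");S=cam("scene")
im=np.hstack([cv2.resize(c["image"][y:y+110,x:x+100],None,fx=4,fy=4,interpolation=cv2.INTER_CUBIC) for c,x,y in((T,200,130),(S,330,120))])
cv2.imwrite("pics/g3.png",im[:,:,::-1])
E
```

```text
[-38.64963193   0.71006475   5.05278433]
t 6.9 tcp [0.5834 0.2027 0.0904] q [-0.77  0.55  0.42  1.89 -0.3   0.7  -0.07] w 0.13 F [3.1 1.  4.6] 59.78027880191803
shift [ -0.7 -51.1  -2.5] turn [ 0.1  0.  -0. ] rows 1.2
```

View pics/g3.png

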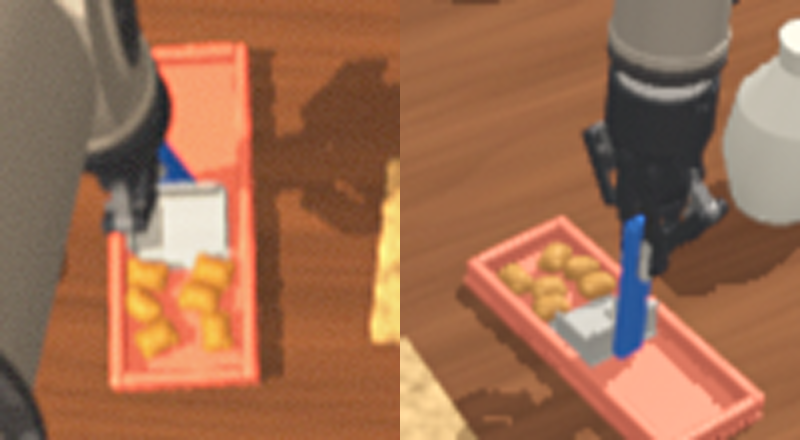

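The lip is on the floor (Fz≈5 N), pushing two columns of three biscuits towards the near wall. Continuing.

Call:
{"method": "step_arm", "body": {
  "increments": [
    [[-1,0,-5,-0.3,0,0,0],[-1,0,-10,-0.6,0,0,0],[-1,0,-15,-1,0,0,0],[-1,0,-20,-1.3,0,0,0],[-1,0,-25,-1.6,0,0,0],[-1,0,-30,-2,0,0,0]]
  ]
}}

```text
t: 7.5
eef_pos: [0.5544, 0.1998, 0.0904]
tool_rot: [0.024, 0.67, 0.741, 0.027]
contact_force: [3.0, 0.6, 4.8]
gripper_width: 0.13
grasp_force: 59.9
```

Call:
{"method": "step_arm", "body": {
  "increments": [
    [[-1,0,-5,-0.3,0,0,0],[-1,0,-10,-0.6,0,0,0],[-1,0,-15,-1,0,0,0]]
  ]
}}

```text
t: 7.75
eef_pos: [0.5397, 0.1983, 0.0905]
tool_rot: [0.024, 0.67, 0.741, 0.027]
contact_force: [4.3, 0.0, 5.9]
gripper_width: 0.132
grasp_force: 59.9
```

```bash
python3 - <<'E'
from h import *
print(untray(tipnow()));chain([tcp_for(tray(-90,0,4),5.8,-4,TIP)])
T=cam("top");S=cam("scene")
im=np.hstack([cv2.resize(c["image"][y:y+110,x:x+100],None,fx=4,fy=4,interpolation=cv2.INTER_CUBIC) for c,x,y in((T,200,130),(S,330,120))])
cv2.imwrite("pics/g4.png",im[:,:,::-1])
E
```

```text
[-82.50256335   0.83747827   5.02464649]
t 7.75 tcp [0.5397 0.1983 0.0905] q [-0.81  0.49  0.43  1.99 -0.29  0.65 -0.1 ] w 0.132 F [4.3 0.  5.9] 59.855650663375854
shift [-0.8 -7.3  0.7] turn [ 0.2 -0.  -0. ] rows 0.2
```

View pics/g4.png

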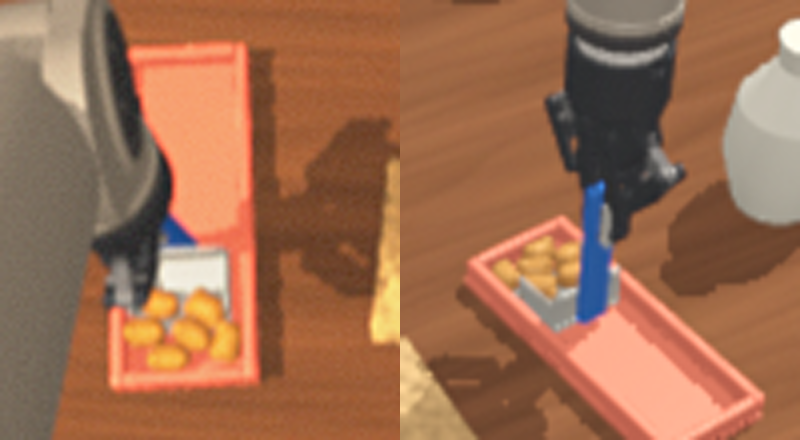

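Biscuits are climbing into the pan (two or three in already). I'll keep going to the wall, then tilt the lip up about the tip and lift.

Call:
{"method": "step_arm", "body": {
  "increments": [
    [[-1,0,-5,-0.3,0,0,0],[-1,0,-10,-0.6,0,0,0],[-1,0,-15,-1,0,0,0],[-1,0,-20,-1.3,0,0,0],[-1,0,-23,-1.5,0,0,0],[-1,0,-23,-1.5,0,0,0]]
  ]
}}

```text
t: 8.35
eef_pos: [0.5231, 0.1979, 0.0925]
tool_rot: [0.029, 0.669, 0.742, 0.033]
contact_force: [16.3, 2.1, -1.5]
gripper_width: 0.135
grasp_force: 64.3
```

```bash
python3 - <<'E'
from h import *
print(untray(tipnow()));t=untray(tipnow())
chain([tcp_for(tray(t[0],0,6),5.8,5,TIP),tcp_for(tray(t[0]+2,0,15),5.8,15,TIP),tcp_for(tray(t[0]+5,0,90),5.8,18,TIP)])
E
```

```text
[-97.73222      2.13928959   6.29319691]
t 8.35 tcp [0.5231 0.1979 0.0925] q [-0.84  0.46  0.44  2.04 -0.28  0.62 -0.12] w 0.135 F [16.3  2.1 -1.5] 64.29401278495789
shift [-2.1 13.2 11.9] turn [10.  -0.1  0.1] rows 1.4
shift [-0.  14.4  2.4] turn [10. -0. -0.] rows 1.4
shift [ -0.  -12.3 -70. ] turn [ 3. -0.  0.] rows 1.7
```

Call:
{"method": "step_arm", "body": {
  "increments": [
    [[-1,-2,8,5,4,0,0],[-1,-2,17,11,10,0,0],[-1,-2,17,11,10,0,0],[-1,-2,17,11,10,0,0]]
  ]
}}

```text
t: 8.68
eef_pos: [0.5405, 0.1985, 0.0849]
tool_rot: [-0.033, 0.67, 0.741, -0.033]
contact_force: [3.8, 3.6, 35.5]
gripper_width: 0.132
grasp_force: 64.2
```

Call:
{"method": "step_arm", "body": {
  "increments": [
    [[-1,0,8,1,5,0,0],[-1,0,14,2,10,0,0],[-1,0,14,-10,12,0,0],[-1,0,12,-30,12,0,0],[-1,0,6,-60,13,0,0],[-1,0,3,-90,13,0,0],[-1,0,3,-90,13,0,0],[-1,0,3,-90,13,0,0]]
  ]
}}

```text
t: 9.35
eef_pos: [0.5456, 0.1969, 0.1695]
tool_rot: [-0.11, 0.661, 0.732, -0.122]
contact_force: [-0.7, 0.2, -2.3]
gripper_width: 0.131
grasp_force: 59.2
```

```bash
python3 - <<'E'
from h import *
print(untray(tipnow()));chain([])
T=cam("top");S=cam("scene")
im=np.hstack([cv2.resize(c["image"][y:y+110,x:x+100],None,fx=4,fy=4,interpolation=cv2.INTER_CUBIC) for c,x,y in((T,200,130),(S,330,100))])
cv2.imwrite("pics/g5.png",im[:,:,::-1])
E
```

```text
[-106.01745649   -1.16874261  111.93680407]
t 9.35 tcp [0.5456 0.1969 0.1695] q [-0.68  0.6   0.41  1.63 -0.3   1.31 -0.07] w 0.131 F [-0.7  0.2 -2.3] 59.210697412490845
```

View pics/g5.png

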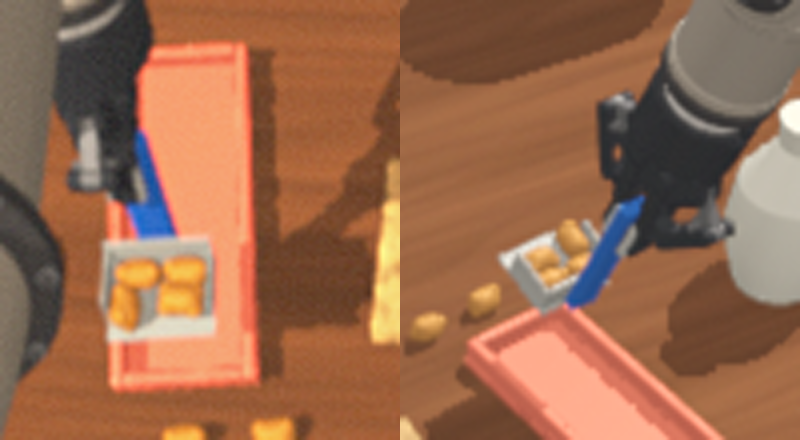

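Four biscuits are in the pan. Two were flipped over the near wall and now lie on the table at about (246,239) and (268,237) in the top view. I'll deliver the four first and locate the two strays numerically.

```bash
cat >> h.py <<'E'
CC=np.array([.515,-.1755,0]);CY=7
def cad(x,y,z): return CC+Ro.from_euler("z",CY,degrees=True).apply(np.array([x,y,z])/1e3)
def blobs(c,z,amin=15):
    h=cv2.cvtColor(c["image"],cv2.COLOR_RGB2HSV);m=cv2.inRange(h,(12,170,150),(24,255,255))
    n,_,st,ce=cv2.connectedComponentsWithStats(m)
    for s,e in zip(st[1:],ce[1:]):
        if s[4]>=amin:
            w=onz(c,[e],z)[0]
            if .3<w[0]<.75 and -.3<w[1]<.4: print(s[4],e.round(1),w.round(3))
E
python3 - <<'E'
from h import *
T=cam("top");S=cam("scene")
blobs(T,.01);print();blobs(S,.01)
print(T["image"][239,246],T["image"][238,268])
chain([tcp_for(cad(0,0,120),CY-40,19,TIP),tcp_for(cad(0,0,115),CY-90,19,TIP),tcp_for(cad(0,5,100),CY-90,-25,TIP),tcp_for(cad(0,5,90),CY-90,-60,TIP)])
E
```

```text
235 [239.1 202.6] [0.515 0.207 0.01 ]
126 [320.5 236.8] [ 0.431 -0.019  0.01 ]
92 [268.2 239.7] [0.417 0.12  0.01 ]
96 [245.3 242.2] [0.407 0.181 0.01 ]

[227 141  53] [240 158  59]
t 9.55 tcp [0.5444 0.1967 0.1674] q [-0.68  0.6   0.41  1.63 -0.3   1.31 -0.07] w 0.128 F [-0.1  0.3 -2. ] 59.22176420688629
shift [-413.7   -1.3   -9.7] turn [-0.1 12.8 36.7] rows 9.9
shift [-65.9 -21.2  12.6] turn [-0.  16.3 47.3] rows 7.0
shift [  0.  -73.   -2.7] turn [-44.   0.  -0.] rows 6.1
shift [  0.  -61.6 -10.4] turn [-35.  -0.  -0.] rows 4.9
```

Call:
{"method": "step_arm", "body": {
  "increments": [
    [[-1,-20,0,-10,0,1,3],[-1,-60,0,-10,0,2,6],[-1,-105,0,-10,0,3.5,10],[-1,-150,0,-10,0,5,14],[-1,-195,0,-10,0,6.5,19],[-1,-240,0,-10,0,8,23],[-1,-285,0,-10,0,9.5,27],[-1,-330,0,-10,0,11,31],[-1,-375,-1,-10,0,12,34],[-1,-414,-1,-10,0,12.8,36.7]]
  ]
}}

```text
t: 10.38
eef_pos: [0.587, -0.1965, 0.1781]
tool_rot: [-0.147, 0.868, 0.468, -0.078]
contact_force: [1.6, -0.2, -0.6]
gripper_width: 0.13
grasp_force: 59.2
```

Call:
{"method": "step_arm", "body": {
  "increments": [
    [[-1,-66,-21,13,0,16.3,47.3],[-1,-66,-21,13,0,16.3,47.3],[-1,-66,-21,13,0,16.3,47.3],[-1,-66,-21,13,0,16.3,47.3],[-1,-66,-21,13,0,16.3,47.3],[-1,-66,-21,13,0,16.3,47.3],[-1,-66,-21,13,0,16.3,47.3],[-1,-66,-21,13,0,16.3,47.3],[-1,-66,-21,13,0,16.3,47.3]]
  ]
}}

```text
t: 11.13
eef_pos: [0.5309, -0.2364, 0.1728]
tool_rot: [-0.166, 0.984, 0.06, -0.01]
contact_force: [0.6, -0.4, -1.3]
gripper_width: 0.131
grasp_force: 59.6
```

```bash
cat >> h.py <<'E'
def uncad(P): return Ro.from_euler("z",-CY,degrees=True).apply(np.array(P)-CC)*1e3
def rim(): # green rim check: mask of caddy in both views
    for n in("top","scene"):
        c=cam(n);h=cv2.cvtColor(c["image"],cv2.COLOR_RGB2HSV);m=cv2.inRange(h,(65,80,20),(95,255,255));m[:100]=0
        n_,l,st,ce=cv2.connectedComponentsWithStats(m);i=1+np.argmax(st[1:,4]);print(n,st[i],ce[i].round(1),cv2.minAreaRect(np.argwhere(l==i)[:,::-1].astype(np.float32)))
E
python3 - <<'E'
from h import *
print(uncad(tipnow()))
chain([tcp_for(cad(0,5,100),CY-90,-20,TIP),tcp_for(cad(0,5,92),CY-90,-60,TIP)])
rim()
T=cam("top");S=cam("scene")
im=np.hstack([cv2.resize(c["image"][y:y+140,x:x+100],None,fx=4,fy=4,interpolation=cv2.INTER_CUBIC) for c,x,y in((T,320,120),(S,225,130))])
cv2.imwrite("pics/g6.png",im[:,:,::-1])
E
```

```text
[  1.37323044  20.5318202  115.5186755 ]
t 11.13 tcp [ 0.5309 -0.2364  0.1728] q [-0.08  0.63  0.79  1.75 -0.7   1.29 -0.46] w 0.131 F [ 0.6 -0.4 -1.3] 59.620859026908875
shift [ -1.4 -44.9  -9.8] turn [-39.2  -0.    0. ] rows 5.5
shift [  0.  -68.9 -11.7] turn [-40.   0.  -0.] rows 5.6
top [356 183  34  12 158] [367.8 187.3] ((371.4591064453125, 185.1690673828125), (7.63584041595459, 34.77886199951172), 72.6459732055664)
scene [ 231  200   62   61 1587] [264.2 231.1] ((261.532470703125, 227.16531372070312), (48.64531707763672, 54.958805084228516), 57.84770584106445)
```

View pics/g6.png

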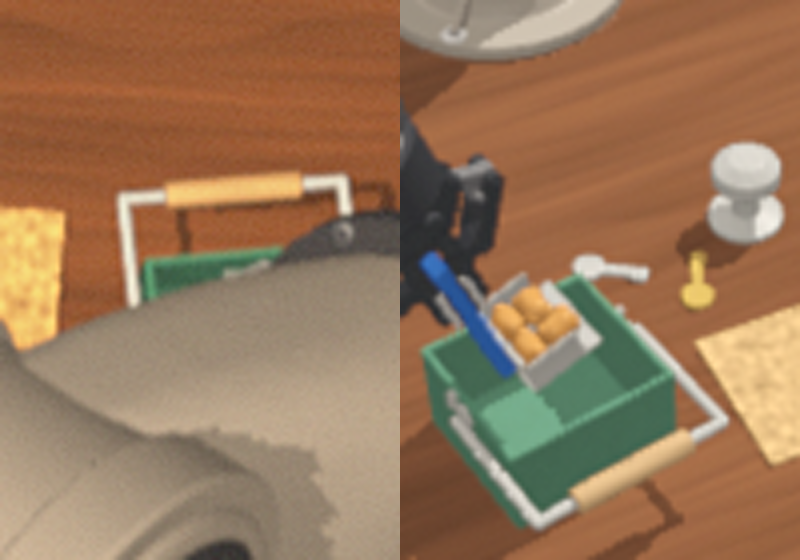

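Four biscuits are in the pan right above the caddy, which has not moved. Dumping.

Call:
{"method": "step_arm", "body": {
  "increments": [
    [[-1,-1,-8,-2,-7,0,0],[-1,-1,-17,-4,-14,0,0],[-1,-1,-26,-6,-21,0,0],[-1,-1,-35,-8,-28,0,0],[-1,-1,-42,-10,-35,0,0],[-1,-1,-45,-10,-39,0,0],[-1,-1,-45,-10,-39,0,0]]
  ]
}}

```text
t: 11.92
eef_pos: [0.5277, -0.1904, 0.1959]
tool_rot: [0.173, 0.983, 0.066, 0.011]
contact_force: [0.4, 1.3, -2.6]
gripper_width: 0.127
grasp_force: 59.8
```

```bash
python3 - <<'E'
from h import *
print(uncad(tipnow()))
chain([tcp_for(cad(0,3,92),CY-90,-60,TIP)])
E
```

```text
[ 3.30853928 11.67506038 99.2238007 ]
t 11.92 tcp [ 0.5277 -0.1904  0.1959] q [-0.85  0.56  1.21  2.03 -0.29  0.77 -0.98] w 0.127 F [ 0.4  1.3 -2.6] 59.83551621437073
shift [ -3.1 -60.5  -9.5] turn [-40.   -0.3   0.6] rows 5.6
```

Call:
{"method": "step_arm", "body": {
  "increments": [
    [[-1,-1,-12,-2,-7,0,0],[-1,-1,-24,-4,-14,0,0],[-1,-2,-36,-6,-21,0,0],[-1,-2,-47,-8,-28,0,0],[-1,-3,-55,-9,-35,0,0],[-1,-3,-60,-9,-40,0,0],[-1,-3,-60,-9,-40,0,0],[-1,-3,-60,-9,-40,0,0]]
  ]
}}

```text
t: 12.58
eef_pos: [0.5165, -0.1387, 0.1849]
tool_rot: [0.499, 0.865, 0.053, 0.029]
contact_force: [-0.7, -0.1, -0.6]
gripper_width: 0.133
grasp_force: 60.2
```

```bash
python3 - <<'E'
from h import *
print(uncad(tipnow()))
chain([])
blobs(cam("scene"),.02)
E
```

```text
[-1.25843433 -4.2932487  92.67241856]
t 12.58 tcp [ 0.5165 -0.1387  0.1849] q [-1.28  1.2   1.38  2.16 -0.2   0.6  -1.43] w 0.133 F [-0.7 -0.1 -0.6] 60.1815927028656
```

```bash
sed -i 's/(12,170,150),(24/(10,130,110),(20/' h.py; python3 - <<'E'
from h import *
S=cam("scene")
h=cv2.cvtColor(S["image"],cv2.COLOR_RGB2HSV);m=cv2.inRange(h,(10,140,120),(22,255,255))
n,_,st,ce=cv2.connectedComponentsWithStats(m[190:270,220:310])
print([(s[4],(e+[220,190]).round(0).tolist()) for s,e in zip(st[1:],ce[1:]) if s[4]>5])
im=np.hstack([cv2.resize(c["image"][y:y+110,x:x+100],None,fx=4,fy=4,interpolation=cv2.INTER_CUBIC) for c,x,y in((S,225,165),(S,300,130))])
cv2.imwrite("pics/g7.png",im[:,:,::-1])
E
```

```text
[(np.int32(973), [230.0, 210.0]), (np.int32(197), [284.0, 199.0]), (np.int32(95), [299.0, 201.0]), (np.int32(41), [271.0, 220.0]), (np.int32(31), [278.0, 226.0]), (np.int32(117), [295.0, 247.0]), (np.int32(34), [301.0, 251.0]), (np.int32(45), [221.0, 260.0]), (np.int32(285), [300.0, 263.0]), (np.int32(7), [288.0, 257.0]), (np.int32(6), [268.0, 259.0]), (np.int32(82), [242.0, 266.0]), (np.int32(85), [267.0, 267.0])]
```

View pics/g7.png

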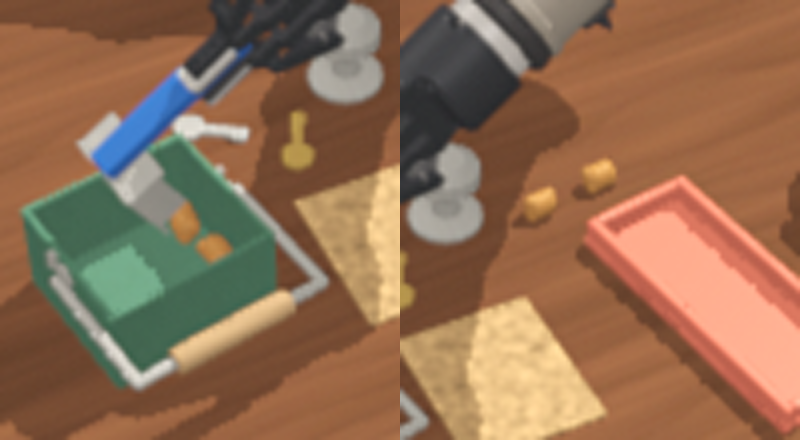

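The dump worked: the caddy shows biscuits and the pan looks empty. The two strays are at (.407,.181) and (.417,.120). I'll nudge the second one towards the tray with the scoop, then sweep both in +y along the tray's near wall to a place where the tray's long side can serve as a backstop.

```bash
python3 - <<'E'
from h import *
chain([tcp_for(cad(0,0,150),CY-90,-20,TIP),tcp_for((.46,.03,.15),-60,0,TIP),tcp_for((.419,.058,.08),5.8,-3,TIP),tcp_for((.419,.058,.006),5.8,-3,TIP)])
E
```

```text
t 12.68 tcp [ 0.5159 -0.1402  0.1864] q [-1.28  1.2   1.39  2.16 -0.2   0.6  -1.43] w 0.132 F [ 1.  -0.  -0.9] 60.171244740486145
shift [ 2.3 83.9 23.9] turn [39.6  0.  -0.3] rows 5.5
shift [  -6.9 -180.8  -49.4] turn [ 19.7   4.  -22.8] rows 4.5
shift [ 24.7 -88.   67. ] turn [ -2.7   1.7 -65.8] rows 9.2
shift [-0.  -3.9 73.9] turn [0. 0. 0.] rows 1.8
```

Call:
{"method": "step_arm", "body": {
  "increments": [
    [[-1,0,15,0,7,0,0],[-1,1,30,5,14,0,0],[-1,1,45,10,21,0,0],[-1,2,60,15,28,0,0],[-1,2,75,20,35,0,0],[-1,2,84,24,39.6,0,0],[-1,2,84,24,39.6,0,0],[-1,2,84,24,39.6,0,0]]
  ]
}}

```text
t: 13.35
eef_pos: [0.5238, -0.2058, 0.249]
tool_rot: [0.172, 0.983, 0.054, 0.015]
contact_force: [0.2, 1.0, -1.9]
gripper_width: 0.132
grasp_force: 60.0
```

Call:
{"method": "step_arm", "body": {
  "increments": [
    [[-1,-1,-30,-8,3,0.6,-4],[-1,-2,-60,-16,6,1.2,-8],[-1,-3,-90,-25,10,2,-12],[-1,-5,-120,-33,13,3,-16],[-1,-6,-150,-41,17,3.5,-20],[-1,-7,-180,-49,19.7,4,-22.8],[-1,-7,-180,-49,19.7,4,-22.8],[-1,-7,-180,-49,19.7,4,-22.8]]
  ]
}}

```text
t: 14.02
eef_pos: [0.4953, -0.0164, 0.2295]
tool_rot: [0.002, 0.966, 0.259, 0.0]
contact_force: [-1.3, -0.9, -2.1]
gripper_width: 0.13
grasp_force: 60.0
```

```bash
cat >> h.py <<'E'
def bis(n,z,box=None): # biscuit blobs, by colour; n camera
    c=cam(n);h=cv2.cvtColor(c["image"],cv2.COLOR_RGB2HSV)
    m=cv2.inRange(h,(12,150,170),(22,255,255)) if n=="top" else cv2.inRange(h,(13,150,120),(24,255,255))
    if box is not None: k=np.zeros_like(m);k[box[1]:box[3],box[0]:box[2]]=1;m*=k
    k,_,st,ce=cv2.connectedComponentsWithStats(m)
    for s,e in zip(st[1:],ce[1:]):
        if s[4]>=8: print(n,s[:5].tolist(),onz(c,[e],z)[0].round(3))
E
python3 - <<'E'
from h import *
print(tipnow());chain([tcp_for((.419,.058,.08),5.8,-3,TIP),tcp_for((.419,.058,.006),5.8,-3,TIP)])
bis("top",.01,(220,130,420,270));bis("scene",.01,(225,165,425,275))
c=cam("top")["image"][175:245,350:420];print()
E
```

```text
[0.45960358 0.03128221 0.14790753]
t 14.02 tcp [ 0.4953 -0.0164  0.2295] q [-0.98  0.3   1.08  2.03 -0.31  0.99 -0.8 ] w 0.13 F [-1.3 -0.9 -2.1] 59.986796379089355
shift [ 24.4 -86.6  64.8] turn [ -2.5   1.9 -65.7] rows 9.2
shift [-0.  -3.9 73.9] turn [0. 0. 0.] rows 1.8
top [359, 192, 5, 9, 34] [ 0.548 -0.125  0.01 ]
top [373, 193, 9, 6, 47] [ 0.552 -0.17   0.01 ]
top [361, 205, 4, 9, 32] [ 0.512 -0.13   0.01 ]
top [362, 218, 6, 10, 37] [ 0.475 -0.136  0.01 ]
top [240, 240, 4, 6, 13] [0.407 0.192 0.01 ]
scene [345, 169, 9, 10, 51] [0.408 0.179 0.01 ]
scene [331, 177, 9, 8, 44] [0.415 0.12  0.01 ]
scene [268, 216, 6, 9, 41] [ 0.472 -0.131  0.01 ]
scene [275, 224, 7, 6, 27] [ 0.504 -0.123  0.01 ]
```

All four biscuits are in the caddy (top-view blobs at x .475–.552, y −.125 to −.17). Going for stray A.

Call:
{"method": "step_arm", "body": {
  "increments": [
    [[-1,2,-8,0,0,0,-7],[-1,5,-17,0,0,0,-14],[-1,8,-26,0,0,0,-21],[-1,10,-35,5,0,1,-28],[-1,13,-45,10,-1,1,-35],[-1,15,-55,20,-1,1,-42],[-1,18,-65,30,-2,1.5,-49],[-1,20,-75,40,-2,1.7,-56],[-1,23,-83,55,-2.5,1.9,-63],[-1,24.4,-86.6,65,-2.5,1.9,-65.7]]
  ]
}}

```text
t: 15.0
eef_pos: [0.4735, 0.0696, 0.1632]
tool_rot: [0.018, 0.669, 0.743, 0.019]
contact_force: [-0.4, -1.2, -0.9]
gripper_width: 0.136
grasp_force: 60.1
```

Call:
{"method": "step_arm", "body": {
  "increments": [
    [[-1,0,0,0,0,0,0],[-1,0,0,0,0,0,0]]
  ]
}}

```text
t: 15.17
eef_pos: [0.4742, 0.0684, 0.1641]
tool_rot: [0.019, 0.672, 0.74, 0.019]
contact_force: [-0.1, -0.3, -1.7]
gripper_width: 0.133
grasp_force: 60.0
```

```bash
python3 - <<'E'
from h import *
print(tipnow());chain([tcp_for((.419,.058,.004),5.8,-3,TIP),tcp_for((.419,.100,.002),5.8,-3,TIP)])
E
```

```text
[0.41995905 0.05595871 0.07985022]
t 15.17 tcp [0.4742 0.0684 0.1641] q [-0.92  0.26  0.75  2.15 -0.25  0.76  0.08] w 0.133 F [-0.1 -0.3 -1.7] 60.00849723815918
shift [ 2.4 -4.8 75.7] turn [ 0.   0.2 -0.3] rows 1.8
shift [41.8  4.1  2.2] turn [0. 0. 0.] rows 1.0
```

Call:
{"method": "step_arm", "body": {
  "increments": [
    [[-1,2,-3,35,0,0,0],[-1,2,-3,70,0,0,0],[-1,2,-3,76,0,0,0],[-1,2,-3,78,0,0,0],[-1,2,-3,78,0,0,0]]
  ]
}}

```text
t: 15.58
eef_pos: [0.4761, 0.0707, 0.0872]
tool_rot: [0.019, 0.672, 0.74, 0.019]
contact_force: [0.3, 0.3, -1.1]
gripper_width: 0.131
grasp_force: 60.0
```

Call:
{"method": "step_arm", "body": {
  "increments": [
    [[-1,6,0,0,0,0,0],[-1,12,1,0,0,0,0],[-1,18,2,0,0,0,0],[-1,24,2,0,0,0,0],[-1,30,3,0,0,0,0],[-1,36,4,0,0,0,0],[-1,36,4,0,0,0,0]]
  ]
}}

```text
t: 16.17
eef_pos: [0.4758, 0.1093, 0.0866]
tool_rot: [0.018, 0.67, 0.742, 0.019]
contact_force: [0.4, -0.2, -1.2]
gripper_width: 0.13
grasp_force: 60.0
```

```bash
python3 - <<'E'
from h import *
print(tipnow());chain([])
bis("top",.01,(220,225,300,270));bis("scene",.01,(310,150,360,195))
E
```

```text
[0.42178576 0.09668752 0.00219017]
t 16.17 tcp [0.4758 0.1093 0.0866] q [-0.88  0.42  0.63  2.19 -0.42  0.6   0.15] w 0.13 F [ 0.4 -0.2 -1.2] 60.03515124320984
top [263, 240, 11, 8, 73] [0.406 0.121 0.01 ]
scene [350, 171, 4, 7, 18] [0.413 0.186 0.01 ]
scene [330, 178, 7, 6, 27] [0.411 0.115 0.01 ]
```

The lip swiped past A, which now sits at about (.406,.121). I'll come at it with the lip pointing about 115° and steer into the sweep.

```bash
python3 - <<'E'
from h import *
chain([tcp_for((.432,.085,.05),5.8,-3,TIP),tcp_for((.428,.092,.045),-65,-4,TIP),tcp_for((.428,.092,.003),-65,-4,TIP),tcp_for((.404,.150,.002),-65,-4,TIP),tcp_for((.404,.157,.002),-84,-4,TIP),tcp_for((.395,.25,.002),-84,-4,TIP)])
E
```

```text
t 16.27 tcp [0.4756 0.108  0.0864] q [-0.88  0.42  0.63  2.19 -0.42  0.6   0.16] w 0.135 F [ 0.1 -0.6 -1.6] 60.033406019210815
shift [-11.5  12.  -47.3] turn [ 0.1  0.1 -0.1] rows 1.2
shift [-48.  -34.3   2.3] turn [-0.9 -4.3 70.7] rows 9.9
shift [ 0.  -2.9 41.9] turn [0. 0. 0.] rows 1.0
shift [  2.8 -62.6  -3.4] turn [0. 0. 0.] rows 1.5
shift [-14.9  -7.   -0.5] turn [ 0.  -1.3 19. ] rows 2.7
shift [  0.8 -93.2  -6.5] turn [0. 0. 0.] rows 2.2
```

Call:
{"method": "step_arm", "body": {
  "increments": [
    [[-1,-8,4,-20,0,0,0],[-1,-11,9,-47,0,0,0],[-1,-11,9,-47,0,0,0]]
  ]
}}

```text
t: 16.52
eef_pos: [0.4864, 0.0965, 0.1374]
tool_rot: [0.02, 0.672, 0.74, 0.022]
contact_force: [1.4, 0.7, -1.7]
gripper_width: 0.127
grasp_force: 60.1
```

```bash
python3 - <<'E'
from h import *
chain([tcp_for((.428,.092,.045),-65,-4,TIP),tcp_for((.428,.092,.003),-65,-4,TIP)])
E
```

```text
t 16.52 tcp [0.4864 0.0965 0.1374] q [-0.92  0.34  0.72  2.14 -0.33  0.7   0.1 ] w 0.127 F [ 1.4  0.7 -1.7] 60.08362412452698
shift [-47.1 -34.4   5.1] turn [-0.5 -4.6 70.4] rows 9.8
shift [ 0.  -2.9 41.9] turn [0. 0. 0.] rows 1.0
```

Call:
{"method": "step_arm", "body": {
  "increments": [
    [[-1,-5,-3,0,0,0,7],[-1,-10,-7,0,0,-1,14],[-1,-15,-10,0,0,-1,21],[-1,-20,-14,0,0,-2,28],[-1,-25,-17,0,0,-2,35],[-1,-30,-21,0,0,-3,42],[-1,-35,-25,0,0,-3.5,49],[-1,-40,-29,2,0,-4,56],[-1,-45,-33,4,-0.5,-4.5,63],[-1,-47,-34,5,-0.5,-4.6,70]]
  ]
}}

```text
t: 17.35
eef_pos: [0.4535, 0.0468, 0.1266]
tool_rot: [0.035, 0.975, 0.217, 0.004]
contact_force: [-0.0, -0.2, -2.1]
gripper_width: 0.13
grasp_force: 60.1
```

Call:
{"method": "step_arm", "body": {
  "increments": [
    [[-1,0,0,0,0,0,0],[-1,0,0,0,0,0,0]]
  ]
}}

```text
t: 17.52
eef_pos: [0.4541, 0.0471, 0.1268]
tool_rot: [0.035, 0.974, 0.222, 0.004]
contact_force: [-0.8, -0.8, -1.1]
gripper_width: 0.13
grasp_force: 60.1
```

```bash
python3 - <<'E'
from h import *
print(tipnow());chain([tcp_for((.428,.092,.003),-65,-4,TIP)])
bis("top",.01,(220,225,300,270));bis("scene",.01,(310,150,360,195))
E
```

```text
[0.42395697 0.09211351 0.04158538]
t 17.52 tcp [0.4541 0.0471 0.1268] q [-1.15  0.46  1.1   2.22 -0.51  0.75 -0.85] w 0.13 F [-0.8 -0.8 -1.1] 60.077805519104004
shift [ 2.6 -0.7 38.6] turn [0.  0.4 0.7] rows 0.9
top [267, 243, 7, 9, 39] [0.396 0.112 0.01 ]
scene [345, 169, 9, 10, 49] [0.407 0.18  0.01 ]
```

Call:
{"method": "step_arm", "body": {
  "increments": [
    [[-1,2,-1,25,0,0,0],[-1,2,-1,38,0,0,0],[-1,2,-1,39,0,0,0],[-1,2,-1,39,0,0,0]]
  ]
}}

```text
t: 17.95
eef_pos: [0.4563, 0.0463, 0.088]
tool_rot: [0.035, 0.975, 0.221, 0.004]
contact_force: [-0.8, -0.6, -1.7]
gripper_width: 0.137
grasp_force: 60.1
```

Call:
{"method": "step_arm", "body": {
  "increments": [
    [[-1,0,-7,-0.4,0,0,0],[-1,1,-14,-0.8,0,0,0],[-1,1,-21,-1.2,0,0,0],[-1,1,-28,-1.6,0,0,0],[-1,2,-35,-2,0,0,0],[-1,2,-42,-2.4,0,0,0],[-1,2,-49,-2.8,0,0,0],[-1,3,-56,-3.2,0,0,0],[-1,3,-60,-3.4,0,0,0]]
  ]
}}

```text
t: 18.7
eef_pos: [0.4331, 0.1033, 0.0873]
tool_rot: [0.035, 0.975, 0.221, 0.004]
contact_force: [-0.2, -0.5, -1.9]
gripper_width: 0.131
grasp_force: 60.1
```

```bash
python3 - <<'E'
from h import *
print(tipnow());chain([tcp_for((.402,.157,.002),-84,-4,TIP),tcp_for((.393,.25,.002),-84,-4,TIP)])
bis("top",.01,(220,225,300,270));bis("scene",.01,(310,150,370,195))
E
```

```text
[0.40306524 0.1484477  0.00212973]
t 18.7 tcp [0.4331 0.1033 0.0873] q [-1.22  0.52  1.01  2.26 -0.61  0.67 -0.9 ] w 0.131 F [-0.2 -0.5 -1.9] 60.11452317237854
shift [-16.3  -9.   -0.5] turn [ 0.  -0.9 19.6] rows 2.7
shift [  0.8 -93.2  -6.5] turn [0. 0. 0.] rows 2.2
top [251, 248, 11, 13, 89] [0.377 0.149 0.01 ]
scene [338, 168, 5, 7, 26] [0.383 0.159 0.01 ]
scene [345, 169, 9, 9, 46] [0.407 0.18  0.01 ]
```

```bash
python3 - <<'E'
from h import *
g=[tcp_for((.401,.153,.003),-82,-4,TIP),tcp_for((.401,.25,.003),-82,-4,TIP)]
print([np.hypot(*x[0][:2]) for x in g]);chain(g)
E
```

```text
[np.float64(0.42746118011002104), np.float64(0.46009753708948525)]
t 18.8 tcp [0.4332 0.1029 0.0873] q [-1.22  0.52  1.01  2.26 -0.61  0.67 -0.9 ] w 0.13 F [ 0.1 -1.1 -1.1] 60.128681659698486
shift [-16.9  -5.7  -1.3] turn [ 0.  -0.8 17.6] rows 2.5
shift [ 13.5 -95.8  -6.7] turn [0. 0. 0.] rows 2.3
```

Call:
{"method": "step_arm", "body": {
  "increments": [
    [[-1,-5,-2,0,0,0,5],[-1,-10,-4,-1,0,0,11],[-1,-17,-6,-1,0,-0.8,17.6],[-1,-17,-6,-1,0,-0.8,17.6]]
  ]
}}

```text
t: 19.13
eef_pos: [0.4145, 0.0997, 0.0878]
tool_rot: [0.036, 0.997, 0.067, 0.002]
contact_force: [-0.0, -0.4, -2.8]
gripper_width: 0.132
grasp_force: 60.0
```

Call:
{"method": "step_arm", "body": {
  "increments": [
    [[-1,1,-8,-0.5,0,0,0],[-1,2,-16,-1,0,0,0],[-1,3,-24,-1.6,0,0,0],[-1,4,-32,-2.2,0,0,0],[-1,5,-40,-2.8,0,0,0],[-1,6,-48,-3.4,0,0,0]]
  ]
}}

```text
t: 19.63
eef_pos: [0.415, 0.1499, 0.0881]
tool_rot: [0.035, 0.997, 0.069, 0.003]
contact_force: [-0.4, 0.3, -0.9]
gripper_width: 0.128
grasp_force: 60.0
```

```bash
python3 - <<'E'
from h import *
print(tipnow());chain([tcp_for((.401,.25,.002),-82,-4,TIP)])
bis("top",.01,(200,225,300,270));bis("scene",.01,(310,150,390,195))
E
```

```text
[0.40063879 0.20208426 0.00280596]
t 19.63 tcp [0.415  0.1499 0.0881] q [-1.38  0.59  1.11  2.26 -0.7   0.74 -1.22] w 0.128 F [-0.4  0.3 -0.9] 60.03833055496216
shift [  7.1 -47.3  -2.5] turn [ 0. -0. -0.] rows 1.1
top [230, 245, 9, 19, 134] [0.373 0.208 0.01 ]
top [264, 257, 9, 4, 11] [0.366 0.118 0.01 ]
scene [348, 160, 14, 12, 72] [0.382 0.215 0.01 ]
```

```bash
python3 - <<'E'
from h import *
T=cam("top");S=cam("scene")
def asc(c,x0,y0,x1,y1,lo,hi):
    h=cv2.cvtColor(c["image"],cv2.COLOR_RGB2HSV);m=cv2.inRange(h,lo,hi)[y0:y1,x0:x1]
    print("\n".join(f"{y0+i} "+"".join(".#"[v>0] for v in r) for i,r in enumerate(m)))
asc(T,222,238,270,268,(12,150,170),(22,255,255))
asc(S,335,154,375,185,(13,150,120),(24,255,255))
print(onz(T,[(234,250),(234,259)],.01),onz(S,[(352,166),(359,164)],.01))
E
```

```text
Traceback (most recent call last):
TypeError: string indices must be integers, not 'numpy.bool'
```

```bash
cat >> h.py <<'E'
def asc(c,x0,y0,x1,y1,lo,hi):
    h=cv2.cvtColor(c["image"],cv2.COLOR_RGB2HSV);m=cv2.inRange(h,lo,hi)[y0:y1,x0:x1]
    print("\n".join(f"{y0+i} "+"".join("#" if v else "." for v in r) for i,r in enumerate(m)))
E
python3 - <<'E'
from h import *
T=cam("top");S=cam("scene")
asc(T,222,238,270,268,(12,150,170),(22,255,255))
asc(S,335,154,375,180,(13,150,120),(24,255,255))
print(onz(T,[(234,250),(234,259)],.01),onz(S,[(352,166),(359,164)],.01))
E
```

```text
238 ................................................
239 ................................................
240 ................................................
241 ................................................
242 ................................................
243 ................................................
244 ................................................
245 ................................................
246 .........###....................................
247 .........####...................................
248 ........######..................................
249 .......#######..................................
250 .......#######..................................
251 .......#######..................................
252 ......########..................................
253 .....#######....................................
254 .....#######....................................
255 ....#########...................................
256 ....########....................................
257 ....########..........................#...#.....
258 ....########........................
[... 1105 characters left out ...]
#.............
168 ..................######.##.............
169 ...................########.............
170 ....................######..............
171 ......................###...............
172 ........................................
173 ........................................
174 ........................................
175 ........................................
176 ........................................
177 ........................................
178 ........................................
179 ........................................
[[0.38535878 0.20950769 0.01      ]
 [0.36160777 0.20749973 0.01      ]] [[0.37944221 0.20803842 0.01      ]
 [0.38169029 0.23408415 0.01      ]]
```

Both strays sit side by side, at about (.387,.21) and (.363,.21). I'll recentre the lip on them and continue in +y past the tray corner.

Call:
{"method": "step_arm", "body": {
  "increments": [
    [[-1,0,6,0.4,0,0,0],[-1,-10,6,0.4,0,0,0],[-1,-22,6,0.4,0,0,0],[-1,-22,4,0.4,0,0,0]]
  ]
}}

```text
t: 20.27
eef_pos: [0.3904, 0.1401, 0.0874]
tool_rot: [0.035, 0.997, 0.068, 0.001]
contact_force: [-0.4, -0.2, -1.4]
gripper_width: 0.136
grasp_force: 60.0
```

Call:
{"method": "step_arm", "body": {
  "increments": [
    [[-1,1,-7,-0.5,0,0,0],[-1,3,-14,-1,0,0,0],[-1,4,-21,-1.5,0,0,0],[-1,5,-28,-2,0,0,0],[-1,7,-35,-2.5,0,0,0],[-1,8,-42,-3,0,0,0],[-1,9,-49,-3.5,0,0,0],[-1,11,-56,-4,0,0,0],[-1,12,-63,-4.5,0,0,0],[-1,13,-70,-5,0,0,0]]
  ]
}}

```text
t: 21.1
eef_pos: [0.3969, 0.2138, 0.088]
tool_rot: [0.035, 0.997, 0.069, 0.003]
contact_force: [-0.4, -0.6, -0.7]
gripper_width: 0.132
grasp_force: 60.0
```

```bash
python3 - <<'E'
from h import *
print(tipnow());chain([tcp_for((.401,.285,.002),-82,-4,TIP)])
T=cam("top");S=cam("scene")
asc(T,190,238,240,268,(12,150,170),(22,255,255))
asc(S,345,144,390,178,(13,150,120),(24,255,255))
E
```

```text
[0.38262838 0.26590056 0.00268545]
t 21.1 tcp [0.3969 0.2138 0.088 ] q [-1.52  0.62  1.11  2.23 -0.72  0.78 -1.35] w 0.132 F [-0.4 -0.6 -0.7] 60.028443932533264
shift [ 21.  -16.4  -0.4] turn [ 0.  -0.  -0.1] rows 0.6
238 ..................................................
239 ..................................................
240 ..................................................
241 ..................................................
242 ..................................................
243 ..................................................
244 ..................................................
245 ..................................................
246 ..................................................
247 ..................................................
248 ..................................................
249 ..................................................
250 ..................................................
251 ..................................................
252 ..................................................
253 ................###...............................
25
[... 1767 characters left out ...]

164 .............................................
165 .............................................
166 .............................................
167 .............................................
168 .............................................
169 .............................................
170 .............................................
171 .............................................
172 .............................................
173 .............................................
174 .............................................
175 .............................................
176 .............................................
177 .............................................
```

```bash
python3 - <<'E'
from h import *
T=cam("top");print(onz(T,[(210,256.5),(210,263.5)],.01))
g=[tcp_for((.388,.252,.004),-82,-4,TIP),tcp_for((.364,.252,.004),-93,-12,TIP),tcp_for((.367,.312,.003),-93,-12,TIP)]
print([np.hypot(*x[0][:2]) for x in g]);chain(g)
E
```

```text
[[0.36535883 0.27164548 0.01      ]
 [0.34700056 0.26987475 0.01      ]]
[np.float64(0.44928110461733145), np.float64(0.4246179636683549), np.float64(0.4597495313575359)]
t 21.25 tcp [0.3969 0.2135 0.088 ] q [-1.52  0.62  1.11  2.23 -0.72  0.78 -1.35] w 0.133 F [-0.2  0.  -0.8] 60.11160492897034
shift [ 3.6 14.4 -0.3] turn [ 0.1 -0.  -0. ] rows 0.4
shift [-31.8 -14.7  -7.7] turn [-8.  -1.5 10.9] rows 1.9
shift [ -0.1 -59.  -11.5] turn [0. 0. 0.] rows 1.4
```

Call:
{"method": "step_arm", "body": {
  "increments": [
    [[-1,3,14,0,0,0,0],[-1,-9,10,-3,-3,0,4],[-1,-28,0,-8,-8,-1.5,10.9],[-1,-28,0,-8,-8,-1.5,10.9],[-1,-28,0,-8,-8,-1.5,10.9]]
  ]
}}

```text
t: 21.67
eef_pos: [0.3687, 0.2111, 0.0956]
tool_rot: [0.106, 0.994, -0.025, -0.002]
contact_force: [0.5, -0.8, -1.3]
gripper_width: 0.136
grasp_force: 60.1
```

Call:
{"method": "step_arm", "body": {
  "increments": [
    [[-1,0,-7,-1.5,0,0,0],[-1,0,-14,-3,0,0,0],[-1,0,-21,-4.4,0,0,0],[-1,0,-28,-5.9,0,0,0],[-1,0,-35,-7.4,0,0,0],[-1,0,-42,-8.8,0,0,0],[-1,0,-49,-10.2,0,0,0],[-1,0,-56,-11.7,0,0,0],[-1,0,-61,-12.5,0,0,0]]
  ]
}}

```text
t: 22.42
eef_pos: [0.3725, 0.273, 0.0954]
tool_rot: [0.105, 0.994, -0.027, -0.002]
contact_force: [0.1, 0.1, -1.5]
gripper_width: 0.13
grasp_force: 60.1
```

```bash
python3 - <<'E'
from h import *
print(tipnow());chain([])
bis("top",.01,(160,225,300,290));T=cam("top")
asc(T,170,245,220,275,(12,150,170),(22,255,255))
E
```

```text
[0.36783638 0.31454237 0.00348278]
t 22.42 tcp [0.3725 0.273  0.0954] q [-1.71  0.79  1.21  2.12 -0.7   0.96 -1.71] w 0.13 F [ 0.1  0.1 -1.5] 60.059001445770264
top [185, 256, 8, 10, 64] [0.351 0.329 0.01 ]
top [259, 257, 12, 4, 18] [0.366 0.127 0.01 ]
245 ..................................................
246 ..................................................
247 ..................................................
248 ..................................................
249 ..................................................
250 ..................................................
251 ..................................................
252 ..................................................
253 ..................................................
254 ..................................................
255 ..................................................
256 ...............###................................
257 ...............####...............................
258 ..............#######.............................
259 ...........#..########............................
260 ..............########............................
261 ..............########............................
262 ..............########............................
263 ..............#######.............................
264 ..............#######.............................
265 ..............######..............................
266 ................#.................................
267 ..................................................
268 ..................................................
269 ..................................................
270 ..................................................
271 ..................................................
272 ..................................................
273 ..................................................
274 ..................................................
```

```bash
python3 - <<'E'
from h import *
S=cam("scene");bis("scene",.01,(310,120,420,195))
asc(S,345,125,395,170,(13,150,120),(24,255,255))
print(proj(S,[(.351,.329,.01),tipnow(),tipnow()+[.0,-.025,.015]]))
T=cam("top");im=np.hstack([cv2.resize(c["image"][y:y+100,x:x+100],None,fx=4,fy=4,interpolation=cv2.INTER_CUBIC) for c,x,y in((T,160,200),(S,330,105))])
cv2.imwrite("pics/g8.png",im[:,:,::-1])
E
```

```text
scene [376, 147, 13, 14, 76] [0.372 0.333 0.01 ]
125 ..................................................
126 ..................................................
127 ..................................................
128 ..................................................
129 ..................................................
130 ..................................................
131 ..................................................
132 ..................................................
133 ..................................................
134 ..................................................
135 ..................................................
136 ..................................................
137 ..................................................
138 ..................................................
139 ..................................................
140 ..................................................
141 ..................................................
142 ..................................................
143 ..................................................
144 ..
[... 811 characters left out ...]
.......
159 ......................................####........
160 .......................................##.........
161 ..................................................
162 ..................................................
163 ..................................................
164 ..................................................
165 ..................................................
166 ..................................................
167 ..................................................
168 ..................................................
169 ..................................................
[[377.47706817 150.34872237]
 [376.16033158 155.97214638]
 [370.49877786 154.78679628]]
```

View pics/g8.png

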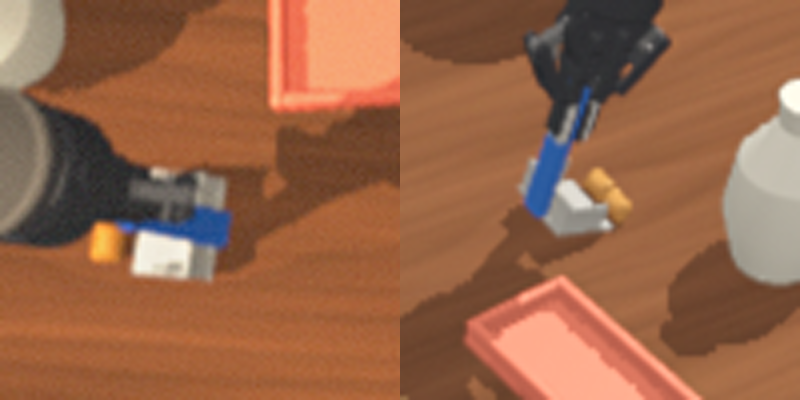

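Both strays are ahead of the lip, at about (.351,.329) and (.388,.333). Next I lift, turn the scoop so the lip faces outward, and push them along the tray's +y side.

Call:
{"method": "step_arm", "body": {
  "increments": [
    [[-1,0,8,-10,0,0,0],[-1,5,8,-40,4,0,0],[-1,25,15,-80,12,0,0],[-1,40,15,-110,12,0,0],[-1,40,15,-110,12,0,0],[-1,40,15,-110,12,0,0]]
  ]
}}

```text
t: 23.17
eef_pos: [0.414, 0.2778, 0.2077]
tool_rot: [-0.001, 1.0, -0.028, 0.001]
contact_force: [0.2, 0.5, -1.7]
gripper_width: 0.132
grasp_force: 60.1
```

Call:
{"method": "step_arm", "body": {
  "increments": [
    [[-1,0,0,0,0,0,-7],[-1,0,0,0,0,0,-14],[-1,0,0,0,0,0,-21],[-1,0,0,0,0,0,-28],[-1,0,0,0,0,0,-35],[-1,0,0,0,0,0,-42],[-1,0,0,0,0,0,-49],[-1,0,0,0,0,0,-56],[-1,0,0,0,0,0,-63],[-1,0,0,0,0,0,-70]]
  ]
}}

```text
t: 24.0
eef_pos: [0.4107, 0.2776, 0.2044]
tool_rot: [0.001, 0.832, 0.554, -0.002]
contact_force: [0.2, 0.2, -2.0]
gripper_width: 0.13
grasp_force: 60.0
```

Call:
{"method": "step_arm", "body": {
  "increments": [
    [[-1,0,0,0,0,0,-7],[-1,0,0,0,0,0,-14],[-1,0,0,0,0,0,-21],[-1,0,0,0,0,0,-28],[-1,0,0,0,0,0,-35],[-1,0,0,0,0,0,-42],[-1,0,0,0,0,0,-49],[-1,0,0,0,0,0,-56],[-1,0,0,0,0,0,-63],[-1,0,0,0,0,0,-70]]
  ]
}}

```text
t: 24.83
eef_pos: [0.4107, 0.2775, 0.2042]
tool_rot: [-0.0, 0.364, 0.931, -0.003]
contact_force: [-0.6, -0.8, -1.6]
gripper_width: 0.129
grasp_force: 60.0
```

Call:
{"method": "step_arm", "body": {
  "increments": [
    [[-1,0,0,0,0,0,-7],[-1,0,0,0,0,0,-14],[-1,0,0,0,0,0,-21],[-1,0,0,0,0,0,-28],[-1,0,0,0,0,0,-35],[-1,0,0,0,0,0,-42],[-1,0,0,0,0,0,-49],[-1,0,0,0,0,0,-56],[-1,0,0,0,0,0,-63],[-1,0,0,0,0,0,-70]]
  ]
}}

```text
t: 25.67
eef_pos: [0.4107, 0.2775, 0.204]
tool_rot: [-0.002, -0.236, 0.972, -0.002]
contact_force: [-0.1, 0.6, -1.3]
gripper_width: 0.132
grasp_force: 60.0
```

```bash
python3 - <<'E'
from h import *
print(tipnow());chain([tcp_for((.32,.342,.08),165,-8,TIP)])
bis("top",.01,(160,225,240,290));bis("scene",.01,(310,120,420,195))
E
```

```text
[0.44401105 0.22750745 0.1228264 ]
t 25.67 tcp [0.4107 0.2775 0.204 ] q [-1.15  0.23  0.5   2.03 -0.13  0.92  1.47] w 0.132 F [-0.1  0.6 -1.3] 60.02844214439392
shift [ 90.7 125.9  35.2] turn [ -7.6   3.  -47.6] rows 6.7
top [182, 243, 10, 23, 168] [0.368 0.335 0.01 ]
scene [377, 152, 12, 9, 49] [0.385 0.331 0.01 ]
```

Call:
{"method": "step_arm", "body": {
  "increments": [
    [[-1,15,20,5,-1,0,-7],[-1,30,40,10,-2,1,-14],[-1,45,60,15,-3,1,-21],[-1,60,80,20,-4,2,-28],[-1,75,100,25,-5,2,-35],[-1,88,122,32,-7,3,-42],[-1,91,126,35,-7.6,3,-47.6],[-1,91,126,35,-7.6,3,-47.6],[-1,91,126,35,-7.6,3,-47.6]]
  ]
}}

```text
t: 26.52
eef_pos: [0.2741, 0.3485, 0.17]
tool_rot: [-0.041, -0.602, 0.795, 0.055]
contact_force: [0.6, -0.1, -0.9]
gripper_width: 0.131
grasp_force: 60.1
```

```bash
python3 - <<'E'
from h import *
T=cam("top");print(tipnow());asc(T,172,238,202,275,(12,150,170),(22,255,255));print(onz(T,[(187,248),(187,260)],.01))
chain([tcp_for((.32,.342,.004),165,-8,TIP),tcp_for((.52,.288,.003),165,-8,TIP)])
E
```

```text
[0.32270316 0.3424553  0.08178677]
238 ..............................
239 ..............................
240 ..............................
241 ..............................
242 ..............................
243 ..............##..............
244 .............#####............
245 .............######...........
246 ............########..........
247 ............########..........
248 ............########..........
249 ............########......#..#
250 ............########......#...
251 ............########......#...
252 ............########....#....#
253 .......#....########..........
254 .....#.....########.......#.#.
255 ...........#####..........#...
256 ..........#######.............
257 ...........#######............
258 .#.........#######............
259 ##........########............
260 ......#...########............
261 ..........########............
262 ..........########............
263 .........#########............
264 ..........########............
265 ...........#######............
266 ..............................
267 ..............................
268 ..............................
269 ..............................
270 ..............................
271 ..............................
272 ..............................
273 ..............................
274 ..............................
[[0.38509906 0.33496708 0.01      ]
 [0.35346689 0.33155554 0.01      ]]
t 26.57 tcp [0.2747 0.3485 0.1704] q [-1.18  0.21  0.26  2.13 -0.24  0.88  2.11] w 0.134 F [-0.5 -0.3 -1.9] 60.04637897014618
shift [ 1.8 -8.5 77.2] turn [-0.2  0.2 -0.7] rows 1.9
shift [   0.4 -205.3  -27.8] turn [0. 0. 0.] rows 5.0
```

Call:
{"method": "step_arm", "body": {
  "increments": [
    [[-1,1,0,35,0,0,0],[-1,1,-2,70,0,0,0],[-1,1,-2,77,0,0,0],[-1,1,-2,78,0,0,0]]
  ]
}}

```text
t: 26.9
eef_pos: [0.2653, 0.3491, 0.092]
tool_rot: [-0.042, -0.603, 0.795, 0.055]
contact_force: [-1.1, -0.4, -1.4]
gripper_width: 0.13
grasp_force: 60.0
```

Call:
{"method": "step_arm", "body": {
  "increments": [
    [[-1,0,-8,-1.1,0,0,0],[-1,0,-16,-2.2,0,0,0],[-1,0,-24,-3.3,0,0,0],[-1,0,-32,-4.4,0,0,0],[-1,0,-40,-5.5,0,0,0],[-1,0,-48,-6.6,0,0,0],[-1,0,-56,-7.7,0,0,0],[-1,0,-64,-8.8,0,0,0],[-1,0,-72,-9.9,0,0,0],[-1,0,-80,-11,0,0,0]]
  ]
}}

```text
t: 27.73
eef_pos: [0.3446, 0.3291, 0.0934]
tool_rot: [-0.04, -0.604, 0.794, 0.056]
contact_force: [-0.1, 0.1, -1.4]
gripper_width: 0.13
grasp_force: 59.9
```

```bash
python3 - <<'E'
from h import *
T=cam("top");print(tipnow());chain([tcp_for((.52,.288,.003),165,-8,TIP)])
bis("top",.01,(160,180,250,270));bis("scene",.01,(360,130,440,200))
E
```

```text
[0.39460976 0.32305216 0.00490994]
t 27.78 tcp [0.3464 0.3287 0.0935] q [-1.02  0.4   0.26  2.1  -0.32  0.75  2.34] w 0.135 F [ 2.6  0.2 -1.3] 60.1298063993454
shift [   0.2 -129.6  -16. ] turn [-0.2  0.4 -0.5] rows 3.1
top [189, 229, 14, 18, 152] [0.414 0.315 0.01 ]
scene [377, 160, 16, 10, 77] [0.424 0.312 0.01 ]
```

Call:
{"method": "step_arm", "body": {
  "increments": [
    [[-1,0,-8,0,0,0,0],[-1,0,-16,-0.5,0,0,0],[-1,0,-24,-1.5,0,0,0],[-1,0,-32,-2.6,0,0,0],[-1,0,-40,-3.7,0,0,0],[-1,0,-48,-4.8,0,0,0],[-1,0,-56,-5.9,0,0,0],[-1,0,-64,-7,0,0,0],[-1,0,-72,-8.1,0,0,0],[-1,0,-80,-9.2,0,0,0]]
  ]
}}

```text
t: 28.72
eef_pos: [0.4223, 0.3077, 0.0916]
tool_rot: [-0.04, -0.604, 0.794, 0.056]
contact_force: [0.1, -0.2, -0.7]
gripper_width: 0.129
grasp_force: 59.9
```

```bash
python3 - <<'E'
from h import *
T=cam("top");print(tipnow());chain([tcp_for((.54,.288,.003),165,-8,TIP)])
asc(T,180,195,225,235,(12,150,170),(22,255,255))
bis("top",.01,(160,180,226,270));bis("scene",.01,(360,130,440,200))
E
```

```text
[0.47236381 0.30148651 0.00318509]
t 28.77 tcp [0.4241 0.3071 0.0917] q [-0.89  0.47  0.28  1.99 -0.33  0.81  2.47] w 0.128 F [ 1.7  0.8 -0.7] 60.149837136268616
shift [ -5.1 -68.6  -9.4] turn [-0.2  0.4 -0.5] rows 1.7
195 .............................................
196 .............................................
197 .............................................
198 .............................................
199 .............................................
200 .............................................
201 .............................................
202 .............................................
203 .............................................
204 .............................................
205 .............................................
206 .............................................
207 .............................................
208 .............................................
209 .............................................
210 ................#########....................
211 ................#########..........#.#...#.#.
212 ................##########.
[... 560 characters left out ...]
........
224 .............................................
225 .............................................
226 .............................................
227 .............................................
228 .............................................
229 .............................................
230 .............................................
231 .............................................
232 .............................................
233 .............................................
234 .............................................
top [196, 208, 21, 12, 135] [0.481 0.294 0.01 ]
top [215, 249, 11, 3, 14] [0.384 0.247 0.01 ]
scene [384, 175, 19, 8, 83] [0.492 0.292 0.01 ]
```

Call:
{"method": "step_arm", "body": {
  "increments": [
    [[-1,0,-8,-1,0,0,0],[-1,0,-16,-2.1,0,0,0],[-1,0,-24,-3.2,0,0,0],[-1,-1,-32,-4.3,0,0,0],[-1,-1,-40,-5.4,0,0,0],[-1,-2,-48,-6.5,0,0,0],[-1,-2,-56,-7.6,0,0,0],[-1,-3,-64,-8.7,0,0,0],[-1,-3,-72,-9.8,0,0,0],[-1,-4,-80,-10.9,0,0,0]]
  ]
}}

```text
t: 29.7
eef_pos: [0.5011, 0.29, 0.0914]
tool_rot: [-0.04, -0.604, 0.794, 0.056]
contact_force: [0.5, 0.5, -2.3]
gripper_width: 0.134
grasp_force: 60.0
```

```bash
python3 - <<'E'
from h import *
T=cam("top");print(tipnow());chain([])
asc(T,185,165,235,205,(12,150,170),(22,255,255))
bis("top",.01,(160,160,226,270));bis("scene",.01,(360,130,460,210))
E
```

```text
[0.55125745 0.28387378 0.00302158]
t 29.75 tcp [0.503  0.2895 0.0916] q [-0.79  0.55  0.29  1.84 -0.33  0.88  2.56] w 0.132 F [ 2.4 -0.6 -0.8] 60.0411057472229
165 .................................#................
166 .............................#....................
167 ............................#.....................
168 .........................#........................
169 .......................#####..##.#................
170 ..................................................
171 ...................................#..............
172 ..................................................
173 ..................................................
174 ................................#.................
175 .............................###.###.#............
176 .......................#.#..##...##...#...........
177 .........................#..........#..#..........
178 .......................#.#....#..#..#.#...........
179 ..............................##....#.............
180 ...........................#.....#...#............
181 .......................#.........##...............
182 .
[... 743 characters left out ...]
.....................
196 ..................................................
197 ..................................................
198 ..................................................
199 ..................................................
200 ..................................................
201 ..................................................
202 ..................................................
203 ..................................................
204 ..................................................
top [206, 178, 20, 14, 138] [0.56  0.276 0.01 ]
top [197, 249, 4, 6, 8] [0.377 0.305 0.01 ]
top [209, 249, 6, 4, 8] [0.381 0.268 0.01 ]
scene [396, 193, 16, 6, 53] [0.571 0.279 0.01 ]
```

Call:
{"method": "step_arm", "body": {
  "increments": [
    [[-1,0,12,0,0,0,0],[-1,0,12,-40,0,0,0],[-1,0,12,-75,8,0,0],[-1,0,12,-75,8,0,0]]
  ]
}}

```text
t: 30.18
eef_pos: [0.4997, 0.2941, 0.1736]
tool_rot: [0.009, -0.607, 0.795, -0.0]
contact_force: [-0.2, 1.4, -1.0]
gripper_width: 0.129
grasp_force: 60.1
```

```bash
python3 - <<'E'
from h import *
T=cam("top");print(tipnow(),onz(T,[(209.5,184.5),(220.5,189)],.01))
chain([tcp_for((.564,.320,.075),95.8,-4,TIP),tcp_for((.564,.320,.003),95.8,-4,TIP)])
bis("top",.01,(190,160,226,200));bis("scene",.01,(360,130,460,210))
E
```

```text
[0.55758179 0.28566353 0.09018459] [[0.56171137 0.29194692 0.01      ]
 [0.55038094 0.26058685 0.01      ]]
t 30.23 tcp [0.4976 0.2938 0.171 ] q [-0.93  0.39  0.37  1.88 -0.18  0.89  2.4 ] w 0.133 F [-1.8  0.2 -1.9] 59.977054595947266
shift [-90.2 -31.4  12. ] turn [-3.5 -1.6 69. ] rows 9.7
shift [-0.  -5.  71.8] turn [0. 0. 0.] rows 1.7
top [208, 174, 11, 9, 57] [0.581 0.284 0.01 ]
top [218, 180, 8, 9, 49] [0.564 0.258 0.01 ]
scene [395, 193, 18, 8, 90] [0.575 0.277 0.01 ]
```

```bash
python3 - <<'E'
from h import *
chain([tcp_for((.62,.30,.085),150,0,TIP),tcp_for((.574,.320,.075),95.8,-4,TIP),tcp_for((.574,.320,.003),95.8,-4,TIP),tcp_for((.574,.25,.002),95.8,-4,TIP)])
E
```

```text
t 30.33 tcp [0.4965 0.2915 0.1676] q [-0.92  0.4   0.37  1.88 -0.18  0.89  2.41] w 0.132 F [-0.5 -0.4 -2.8] 59.97659146785736
shift [-49.1 -57.6   1.6] turn [ 0.   0.3 14.7] rows 2.1
shift [-40.8  27.4   6. ] turn [-3.7 -1.9 54.2] rows 7.6
shift [-0.  -5.  71.8] turn [0. 0. 0.] rows 1.7
shift [  7.1 -69.5  -3.9] turn [0. 0. 0.] rows 1.7
```

Call:
{"method": "step_arm", "body": {
  "increments": [
    [[-1,-25,-29,0,0,0,7],[-1,-49,-58,0,0,0,14.7],[-1,-49,-58,0,0,0,14.7]]
  ]
}}

```text
t: 30.58
eef_pos: [0.5715, 0.3243, 0.1658]
tool_rot: [0.003, -0.496, 0.868, 0.0]
contact_force: [0.9, 0.8, -0.9]
gripper_width: 0.13
grasp_force: 60.2
```

Call:
{"method": "step_arm", "body": {
  "increments": [
    [[-1,-5,4,1,0,0,7],[-1,-10,7,2,-1,-1,14],[-1,-15,11,3,-1,-1,21],[-1,-20,15,3,-2,-1,28],[-1,-26,18,4,-2,-1,35],[-1,-32,22,5,-3,-1.5,42],[-1,-37,25,6,-3.5,-1.8,49],[-1,-41,27,6,-3.7,-1.9,54.2],[-1,-41,27,6,-3.7,-1.9,54.2],[-1,-41,27,6,-3.7,-1.9,54.2]]
  ]
}}

```text
t: 31.42
eef_pos: [0.564, 0.3707, 0.1602]
tool_rot: [-0.001, -0.051, 0.998, 0.036]
contact_force: [0.5, -0.6, -1.1]
gripper_width: 0.131
grasp_force: 60.0
```

```bash
python3 - <<'E'
from h import *
print(tipnow());chain([tcp_for((.574,.320,.003),95.8,-4,TIP),tcp_for((.574,.262,.002),95.8,-4,TIP)])
bis("top",.01,(190,160,226,200));bis("scene",.01,(360,130,460,210))
E
```

```text
[0.57648103 0.31815467 0.0748876 ]
t 31.42 tcp [0.564  0.3707 0.1602] q [-1.07  0.6   0.61  1.68 -0.48  0.98  1.41] w 0.131 F [ 0.5 -0.6 -1.1] 60.03754198551178
shift [ 2.3 -2.9 71.9] turn [0.1 0.1 0. ] rows 1.7
shift [  5.9 -57.6  -3. ] turn [0. 0. 0.] rows 1.4
top [208, 175, 18, 15, 125] [0.57 0.27 0.01]
scene [394, 193, 19, 8, 92] [0.576 0.28  0.01 ]
```

Call:
{"method": "step_arm", "body": {
  "increments": [
    [[-1,2,-2,35,0,0,0],[-1,2,-2,68,0,0,0],[-1,2,-2,73,0,0,0],[-1,2,-2,74,0,0,0],[-1,2,-2,74,0,0,0]]
  ]
}}

```text
t: 31.93
eef_pos: [0.5635, 0.374, 0.0887]
tool_rot: [0.0, -0.049, 0.998, 0.037]
contact_force: [0.3, 0.0, -0.9]
gripper_width: 0.134
grasp_force: 60.1
```

Call:
{"method": "step_arm", "body": {
  "increments": [
    [[-1,0,-6,-0.4,0,0,0],[-1,0,-12,-0.8,0,0,0],[-1,0,-18,-1.2,0,0,0],[-1,0,-24,-1.6,0,0,0],[-1,0,-30,-2,0,0,0],[-1,0,-36,-2.4,0,0,0],[-1,0,-42,-2.8,0,0,0],[-1,0,-48,-3.2,0,0,0]]
  ]
}}

```text
t: 32.6
eef_pos: [0.5677, 0.3259, 0.0877]
tool_rot: [0.0, -0.049, 0.998, 0.037]
contact_force: [-0.2, -1.2, -0.9]
gripper_width: 0.13
grasp_force: 60.0
```

```bash
python3 - <<'E'
from h import *
print(tipnow(),untray(tipnow()));chain([])
bis("top",.01,(190,160,236,200));bis("scene",.01,(360,130,460,210))
E
```

```text
[0.58019955 0.27351513 0.00230192] [18.83029666 78.51414584  2.3019172 ]
t 32.6 tcp [0.5677 0.3259 0.0877] q [-0.98  0.65  0.56  1.78 -0.54  0.83  1.53] w 0.13 F [-0.2 -1.2 -0.9] 59.99617516994476
top [217, 172, 11, 19, 118] [0.572 0.261 0.01 ]
scene [397, 196, 11, 9, 41] [0.585 0.264 0.01 ]
```

Call:
{"method": "step_arm", "body": {
  "increments": [
    [[-1,0,-3,1.5,0,0,0],[-1,0,-7,1.5,0,0,0],[-1,0,-11,1.2,0,0,0],[-1,0,-15,0.9,0,0,0],[-1,0,-19,0.6,0,0,0],[-1,0,-23,0.3,0,0,0],[-1,0,-26,0,0,0,0],[-1,0,-28,0,0,0,0],[-1,0,-28,0,0,0,0]]
  ]
}}

```text
t: 33.45
eef_pos: [0.5705, 0.2982, 0.0856]
tool_rot: [0.0, -0.049, 0.998, 0.037]
contact_force: [0.2, -0.3, -2.2]
gripper_width: 0.136
grasp_force: 60.1
```

```bash
python3 - <<'E'
from h import *
print(tipnow(),untray(tipnow()));chain([])
bis("top",.01,(190,160,236,200));bis("scene",.01,(360,130,460,210))
E
```

```text
[5.82987685e-01 2.45727334e-01 2.17344399e-04] [18.79602635 50.58684549  0.2173444 ]
t 33.45 tcp [0.5705 0.2982 0.0856] q [-0.94  0.64  0.56  1.8  -0.54  0.82  1.57] w 0.136 F [ 0.2 -0.3 -2.2] 60.12783408164978
top [221, 170, 6, 19, 95] [0.579 0.254 0.01 ]
scene [393, 193, 13, 11, 30] [0.576 0.26  0.01 ]
```

```bash
python3 - <<'E'
from h import *
x,y,_=tipnow()
chain([tcp_for((x,y,.008),95.8,4,TIP),tcp_for((x,y+.001,.02),95.8,12,TIP),tcp_for((x,y+.003,.035),95.8,20,TIP),tcp_for((x,y+.01,.11),95.8,20,TIP)])
E
```

```text
t 33.55 tcp [0.5705 0.2986 0.0857] q [-0.94  0.64  0.56  1.8  -0.54  0.82  1.57] w 0.133 F [-0.9 -0.1 -0.9] 60.10108709335327
shift [-0.2 11.5  1.6] turn [ 8.2  0.3 -0.2] rows 1.1
shift [-0.1 10.9 -3. ] turn [8. 0. 0.] rows 1.1
shift [-0.2  9.6 -6. ] turn [8. 0. 0.] rows 1.1
shift [ -0.7 -19.1 -72.9] turn [0. 0. 0.] rows 1.8
```

Call:
{"method": "step_arm", "body": {
  "increments": [
    [[-1,0,4,0.6,2.7,0,0],[-1,0,8,1.2,5.5,0,0],[-1,0,11.5,1.6,8.2,0,0],[-1,0,11.5,1.6,8.2,0,0]]
  ]
}}

```text
t: 33.88
eef_pos: [0.5681, 0.3148, 0.0842]
tool_rot: [0.004, -0.052, 0.998, -0.035]
contact_force: [-0.3, 1.3, -1.9]
gripper_width: 0.128
grasp_force: 60.1
```

Call:
{"method": "step_arm", "body": {
  "increments": [
    [[-1,0,4,-1,2.7,0,0],[-1,0,7,-2,5.4,0,0],[-1,0,11,-3,8,0,0],[-1,0,11,-3,8,0,0]]
  ]
}}

```text
t: 34.22
eef_pos: [0.5672, 0.325, 0.0862]
tool_rot: [0.007, -0.051, 0.993, -0.104]
contact_force: [-0.3, 1.5, -1.7]
gripper_width: 0.134
grasp_force: 60.1
```

Call:
{"method": "step_arm", "body": {
  "increments": [
    [[-1,0,4,-2,2.7,0,0],[-1,0,7,-4,5.4,0,0],[-1,0,10,-6,8,0,0],[-1,0,10,-6,8,0,0]]
  ]
}}

```text
t: 34.55
eef_pos: [0.5662, 0.335, 0.0897]
tool_rot: [0.01, -0.05, 0.984, -0.173]
contact_force: [-0.5, 1.5, -1.6]
gripper_width: 0.131
grasp_force: 60.1
```

Call:
{"method": "step_arm", "body": {
  "increments": [
    [[-1,0,-3,-15,0,0,0],[-1,0,-10,-40,0,0,0],[-1,0,-17,-65,0,0,0],[-1,0,-19,-73,0,0,0],[-1,0,-19,-73,0,0,0]]
  ]
}}

```text
t: 34.97
eef_pos: [0.5678, 0.3387, 0.1685]
tool_rot: [0.012, -0.047, 0.984, -0.171]
contact_force: [-0.3, -0.7, -1.6]
gripper_width: 0.132
grasp_force: 60.1
```

```bash
python3 - <<'E'
from h import *
print(tipnow(),untray(tipnow()));chain([])
bis("top",.09,(190,100,256,220));bis("scene",.09,(360,130,460,210))
T=cam("top");asc(T,195,150,250,200,(12,150,170),(22,255,255))
S=cam("scene");asc(S,370,155,420,200,(13,150,120),(24,255,255))
print(proj(T,[tipnow()]),proj(S,[tipnow()]))
E
```

```text
[0.58326409 0.25641282 0.11208512] [ 20.15084944  61.18970018 112.08511672]
t 34.97 tcp [0.5678 0.3387 0.1685] q [-1.27  0.76  0.82  1.56 -0.24  1.18  1.21] w 0.132 F [-0.3 -0.7 -1.6] 60.121673941612244
top [194, 158, 7, 20, 125] [0.585 0.307 0.09 ]
top [222, 176, 4, 6, 8] [0.56  0.237 0.09 ]
scene [410, 165, 13, 11, 58] [0.559 0.316 0.09 ]
150 .......................................................
151 .......................................................
152 .......................................................
153 .......................................................
154 .......................................................
155 .......................................................
156 .......................................................
157 .......................................................
158 .......................................................
159 ............................#..........................
160 #####..................................................
161 ######.................................................
162 ######...........................
[... 4077 characters left out ...]
...................................
189 ..................................................
190 ..................................................
191 ..................................................
192 ..................................................
193 ..................................................
194 ..................................................
195 ..................................................
196 ..................................................
197 ..................................................
198 ..................................................
199 ..................................................
[[214.81200744 168.39371658]] [[404.57572375 176.19229466]]
```

Both strays are in the pan (blobs at y≈.30 behind the lip, z≈.1). Carrying them to the caddy.

```bash
python3 - <<'E'
from h import *
chain([tcp_for((.56,.10,.135),60,20,TIP),tcp_for((.54,-.03,.135),0,20,TIP),tcp_for(cad(0,10,125),-60,20,TIP),tcp_for(cad(0,10,118),CY-90,19,TIP)])
rim()
E
```

```text
t 35.17 tcp [0.5651 0.3387 0.1642] q [-1.27  0.76  0.81  1.57 -0.24  1.18  1.21] w 0.134 F [-0.2  0.  -2.1] 60.11008143424988
shift [ -14.7 -164.1   31.2] turn [ 0.  12.3 33.4] rows 5.0
shift [-123.7 -148.8   54.2] turn [-0.  20.5 56.4] rows 8.4
shift [-211.6  -54.9   30.6] turn [ 0.  20.5 56.4] rows 8.4
shift [-32.9  -2.6   6.9] turn [-1.   7.7 21.7] rows 3.2
top [ 356  182   55   51 2034] [385.4 207.2] ((382.40667724609375, 206.70257568359375), (47.39150619506836, 52.7535514831543), 84.47245788574219)
scene [ 231  199   62   62 1946] [262.2 227.3] ((261.532470703125, 227.16531372070312), (48.64531707763672, 54.958805084228516), 57.84770584106445)
```

Call:
{"method": "step_arm", "body": {
  "increments": [
    [[-1,-1,-12,2,0,1,3],[-1,-4,-38,7,0,3,8],[-1,-6,-66,13,0,5,14],[-1,-9,-95,18,0,7,19],[-1,-12,-125,24,0,9,25],[-1,-14,-150,29,0,11,30],[-1,-15,-164,31,0,12.3,33.4],[-1,-15,-164,31,0,12.3,33.4]]
  ]
}}

```text
t: 35.93
eef_pos: [0.598, 0.1706, 0.1936]
tool_rot: [-0.044, 0.26, 0.95, -0.168]
contact_force: [0.1, -1.2, -1.2]
gripper_width: 0.133
grasp_force: 60.2
```

Call:
{"method": "step_arm", "body": {
  "increments": [
    [[-1,-12,-15,5,0,2,5.6],[-1,-25,-30,11,0,4,11.2],[-1,-37,-45,16,0,6,17],[-1,-50,-60,22,0,8,22.5],[-1,-62,-75,27,0,10,28],[-1,-75,-90,33,0,12,34],[-1,-87,-105,38,0,14.3,39.5],[-1,-100,-120,44,0,16.5,45],[-1,-112,-135,49,0,18.5,51],[-1,-124,-149,54,0,20.5,56.4]]
  ]
}}

```text
t: 36.77
eef_pos: [0.6253, -0.0224, 0.1919]
tool_rot: [-0.123, 0.697, 0.695, -0.122]
contact_force: [-0.3, 0.3, -0.8]
gripper_width: 0.132
grasp_force: 60.1
```

Call:
{"method": "step_arm", "body": {
  "increments": [
    [[-1,-21,-5,3,0,2,5.6],[-1,-42,-11,6,0,4,11.2],[-1,-63,-16,9,0,6,17],[-1,-84,-22,12,0,8,22.5],[-1,-105,-27,15,0,10,28],[-1,-126,-33,18,0,12,34],[-1,-147,-38,21,0,14.3,39.5],[-1,-168,-44,24,0,16.5,45],[-1,-190,-49,28,0,18.5,51],[-1,-212,-55,31,0,20.5,56.4]]
  ]
}}

```text
t: 37.6
eef_pos: [0.563, -0.2344, 0.1811]
tool_rot: [-0.168, 0.952, 0.254, -0.044]
contact_force: [-0.7, 0.3, -1.0]
gripper_width: 0.135
grasp_force: 60.1
```

Call:
{"method": "step_arm", "body": {
  "increments": [
    [[-1,-10,-1,2,0,2.5,7],[-1,-22,-2,5,-1,5,14],[-1,-33,-3,7,-1,7.7,21.7],[-1,-33,-3,7,-1,7.7,21.7],[-1,-33,-3,7,-1,7.7,21.7]]
  ]
}}

```text
t: 38.02
eef_pos: [0.5313, -0.246, 0.1762]
tool_rot: [-0.165, 0.984, 0.06, -0.009]
contact_force: [0.3, 0.2, -0.6]
gripper_width: 0.133
grasp_force: 60.1
```

```bash
python3 - <<'E'
from h import *
print(uncad(tipnow()))
chain([tcp_for(cad(0,5,100),CY-90,-20,TIP),tcp_for(cad(0,3,92),CY-90,-60,TIP)])
bis("scene",.12,(225,165,310,265));bis("top",.01,(220,130,300,270))
E
```

```text
[  0.73803424  10.74801501 118.68398401]
t 38.02 tcp [ 0.5313 -0.246   0.1762] q [-0.28  0.94  1.31  1.74 -1.02  1.59 -0.16] w 0.133 F [ 0.3  0.2 -0.6] 60.12441694736481
shift [ -0.6 -52.9  -3.5] turn [-39.   -0.1  -0. ] rows 5.4
shift [ -0. -67. -11.] turn [-40.   0.  -0.] rows 5.6
scene [245, 208, 12, 12, 62] [ 0.517 -0.207  0.12 ]
scene [268, 217, 6, 8, 34] [ 0.567 -0.169  0.12 ]
scene [275, 224, 7, 6, 26] [ 0.592 -0.161  0.12 ]
```

Call:
{"method": "step_arm", "body": {
  "increments": [
    [[-1,0,-9,-1,-7,0,0],[-1,0,-19,-1,-14,0,0],[-1,0,-29,-2,-21,0,0],[-1,0,-38,-3,-28,0,0],[-1,0,-48,-3,-35,0,0],[-1,0,-53,-3,-39,0,0],[-1,0,-53,-3,-39,0,0],[-1,0,-53,-3,-39,0,0]]
  ]
}}

```text
t: 38.78
eef_pos: [0.5276, -0.1944, 0.1966]
tool_rot: [0.172, 0.983, 0.064, 0.012]
contact_force: [0.2, 0.3, -1.7]
gripper_width: 0.132
grasp_force: 60.2
```

```bash
python3 - <<'E'
from h import *
print(uncad(tipnow()))
chain([tcp_for(cad(0,3,92),CY-90,-60,TIP)])
E
```

```text
[ 3.09351547  7.90702466 99.87572398]
t 38.78 tcp [ 0.5276 -0.1944  0.1966] q [-0.9   0.79  1.44  2.03 -0.66  0.87 -0.63] w 0.132 F [ 0.2  0.3 -1.7] 60.153926610946655
shift [ -2.7 -64.4 -10.1] turn [-40.1  -0.3   0.3] rows 5.6
```

Call:
{"method": "step_arm", "body": {
  "increments": [
    [[-1,0,-11,-2,-7,0,0],[-1,-1,-22,-4,-14,0,0],[-1,-1,-33,-6,-21,0,0],[-1,-2,-44,-8,-28,0,0],[-1,-2,-55,-9,-35,0,0],[-1,-3,-64,-10,-40,0,0],[-1,-3,-64,-10,-40,0,0],[-1,-3,-64,-10,-40,0,0]]
  ]
}}

```text
t: 39.45
eef_pos: [0.5162, -0.135, 0.184]
tool_rot: [0.501, 0.864, 0.054, 0.03]
contact_force: [0.1, -1.1, -0.5]
gripper_width: 0.135
grasp_force: 60.3
```

Call:
{"method": "step_arm", "body": {
  "increments": [
    [[-1,0,15,0,7,0,0],[-1,1,30,5,14,0,0],[-1,1,45,10,21,0,0],[-1,2,60,15,28,0,0],[-1,2,75,20,35,0,0],[-1,2,84,24,40,0,0],[-1,2,84,24,40,0,0],[-1,2,84,24,40,0,0]]
  ]
}}

```text
t: 40.12
eef_pos: [0.5229, -0.2036, 0.2486]
tool_rot: [0.17, 0.984, 0.053, 0.015]
contact_force: [0.2, 0.8, -2.1]
gripper_width: 0.132
grasp_force: 60.3
```

```bash
python3 - <<'E'
from h import *
print(tipnow(),uncad(tipnow()))
h=.0044
chain([tcp_for((.50,.03,.12),-60,0,TIP),tcp_for((.52,.008,.06),-20,0,TIP),tcp_for((.522,.012,.012),-15,0,TIP)])
bis("top",.01,(200,130,420,270));bis("scene",.01,(225,165,425,275))
E
```

```text
[ 0.51395612 -0.17567343  0.15191538] [-1.05723622e+00 -4.49175624e-02  1.51915379e+02]
t 40.12 tcp [ 0.5229 -0.2036  0.2486] q [-0.91  0.52  1.33  1.98 -0.27  0.87 -0.96] w 0.132 F [ 0.2  0.8 -2.1] 60.28017997741699
shift [  32.7 -188.3  -16.6] turn [ 19.5   3.4 -23.6] rows 4.6
shift [42.9 10.6 60. ] turn [  0.   0. -40.] rows 5.6
shift [ 9.6 -0.3 48. ] turn [ 0.  0. -5.] rows 1.2
top [370, 193, 13, 12, 85] [ 0.544 -0.163  0.01 ]
top [361, 205, 4, 9, 32] [ 0.511 -0.131  0.01 ]
top [370, 212, 8, 9, 48] [ 0.495 -0.16   0.01 ]
top [363, 220, 5, 8, 34] [ 0.472 -0.138  0.01 ]
scene [267, 215, 6, 9, 39] [ 0.467 -0.133  0.01 ]
scene [262, 225, 8, 7, 38] [ 0.493 -0.157  0.01 ]
scene [275, 224, 7, 6, 26] [ 0.504 -0.123  0.01 ]
```

Call:
{"method": "step_arm", "body": {
  "increments": [
    [[-1,3,-20,-2,3,0,-3],[-1,8,-50,-4,6,1,-7],[-1,14,-85,-7,9,2,-11],[-1,21,-120,-10,12,2,-15],[-1,27,-155,-13,16,3,-19],[-1,33,-188,-17,19.5,3.4,-23.6],[-1,33,-188,-17,19.5,3.4,-23.6],[-1,33,-188,-17,19.5,3.4,-23.6]]
  ]
}}

```text
t: 40.88
eef_pos: [0.5348, -0.0099, 0.1955]
tool_rot: [0.003, 0.964, 0.267, -0.007]
contact_force: [-0.4, -0.8, -1.3]
gripper_width: 0.126
grasp_force: 60.2
```

Call:
{"method": "step_arm", "body": {
  "increments": [
    [[-1,7,2,8,0,0,-6.5],[-1,14,4,16,0,0,-13],[-1,21,5,24,0,0,-20],[-1,28,7,34,0,0,-26],[-1,35,9,46,0,0,-33],[-1,43,11,60,0,0,-40],[-1,43,11,60,0,0,-40],[-1,43,11,60,0,0,-40]]
  ]
}}

```text
t: 41.55
eef_pos: [0.5765, -0.0005, 0.1355]
tool_rot: [0.001, 0.817, 0.577, -0.007]
contact_force: [0.1, -0.1, -1.1]
gripper_width: 0.126
grasp_force: 60.3
```

```bash
python3 - <<'E'
from h import *
print(tipnow())
chain([tcp_for((.519,.0115,.012),-15,0,TIP)])
bis("top",.01,(200,130,420,270));bis("scene",.01,(225,165,425,275));bis("scene",.06,(290,165,350,250))
T=cam("top");print(proj(T,[tipnow()]));rim()
E
```

```text
[0.51713077 0.01204763 0.05479145]
t 41.55 tcp [ 5.765e-01 -5.000e-04  1.355e-01] q [-0.64  0.52  0.71  1.91 -0.42  0.88 -0.06] w 0.126 F [ 0.1 -0.1 -1.1] 60.30002474784851
shift [ 4.3  0.9 42.2] turn [-0.5  0.7 -4.5] rows 1.0
top [325, 169, 12, 7, 23] [ 0.613 -0.04   0.01 ]
top [216, 175, 8, 7, 20] [0.58  0.266 0.01 ]
top [325, 176, 11, 8, 36] [ 0.59  -0.039  0.01 ]
top [326, 185, 9, 17, 48] [ 0.554 -0.042  0.01 ]
top [369, 190, 14, 15, 126] [ 0.549 -0.165  0.01 ]
top [359, 192, 4, 9, 28] [ 0.549 -0.125  0.01 ]
top [297, 199, 37, 21, 92] [ 0.494 -0.016  0.01 ]
top [361, 205, 4, 9, 34] [ 0.511 -0.13   0.01 ]
top [370, 212, 8, 10, 52] [ 0.494 -0.161  0.01 ]
top [363, 220, 5, 8, 36] [ 0.472 -0.138  0.01 ]
top [314, 228, 14, 21, 85] [ 0.429 -0.018  0.01 ]
scene [297, 193, 5, 4, 9] [ 0.413 -0.009  0.01 ]
scene [267, 215, 6, 9, 39] [ 0.467 -0.133  0.01 ]
scene [262, 225, 8, 7, 38] [ 0.493 -0.157  0.01 ]
scene [275, 224, 7, 6, 25] [ 0.504 -0.123  0.01 ]
[[310.06954976 200.91796533]]
top [ 356  182   55   51 1850] [386.6 206.9] ((382.806884765625, 206.6827850341797), (47.33592224121094, 52.484745025634766), 85.2363510131836)
scene [ 231  200   62   61 1840] [262.  227.5] ((261.600341796875, 227.24842834472656), (48.66175079345703, 55.06582260131836), 58.13401794433594)
```

All six biscuits are in the caddy (blobs 126 = 2, 28, 34, 52, 36). Setting the scoop down on the mat.

Call:
{"method": "step_arm", "body": {
  "increments": [
    [[-1,4,1,20,-0.5,0.7,-4.5],[-1,4,1,38,-0.5,0.7,-4.5],[-1,4,1,45,-0.5,0.7,-4.5],[-1,4,1,47,-0.5,0.7,-4.5],[-1,4,1,47,-0.5,0.7,-4.5]]
  ]
}}

```text
t: 42.27
eef_pos: [0.5791, 0.0032, 0.0894]
tool_rot: [0.0, 0.793, 0.61, 0.001]
contact_force: [-0.5, 0.4, -1.4]
gripper_width: 0.132
grasp_force: 60.3
```

Call:
{"method": "step_arm", "body": {
  "increments": [
    [[-1,0,0,1.5,0,0,0],[-1,0,0,2.5,0,0,0],[-1,0,0,2.5,0,0,0]]
  ]
}}

```text
t: 42.52
eef_pos: [0.5797, 0.0035, 0.0874]
tool_rot: [0.001, 0.792, 0.61, 0.002]
contact_force: [-0.2, 0.2, -1.0]
gripper_width: 0.134
grasp_force: 60.3
```

```bash
python3 - <<'E'
from h import *
print(tipnow());chain([tcp_for((.519,.0115,.004),-15,0,TIP)])
E
```

```text
[0.52066879 0.01207924 0.00589917]
t 42.52 tcp [0.5797 0.0035 0.0874] q [-0.58  0.57  0.63  1.94 -0.48  0.77  0.06] w 0.134 F [-0.2  0.2 -1. ] 60.276557207107544
shift [-1.  -1.2  2.1] turn [ 0.2 -0.2  0.2] rows 0.1
```

Call:
{"method": "step_arm", "body": {
  "increments": [
    [[-1,0,0,1,0,0,0],[-1,0,0,2,0,0,0],[-1,0,0,2.5,0,0,0],[-1,0,0,2.5,0,0,0]]
  ]
}}

```text
t: 42.85
eef_pos: [0.5798, 0.0035, 0.085]
tool_rot: [0.0, 0.792, 0.61, 0.002]
contact_force: [0.2, -0.0, 3.9]
gripper_width: 0.132
grasp_force: 61.1
```

Call:
{"method": "step_arm", "body": {
  "increments": [
    [[0.2,0,0,0,0,0,0],[0.2,0,0,0,0,0,0],[0.2,0,0,0,0,0,0],[0.2,0,0,0,0,0,0],[0.2,0,0,-20,0,0,0],[0.2,0,0,-60,0,0,0],[0.2,0,0,-100,0,0,0],[0.2,0,0,-140,0,0,0],[0.2,0,0,-165,0,0,0],[0.2,0,0,-165,0,0,0]]
  ]
}}

```text
t: 43.68
eef_pos: [0.5819, 0.0026, 0.2551]
tool_rot: [0.002, 0.792, 0.61, 0.006]
contact_force: [1.3, -0.3, -0.2]
gripper_width: 0.599
grasp_force: 0.0
```

```bash
cat >> h.py <<'E'
def Rb(a,yaw): # tool frame for roller: tool y across the wire plane normal; tilt a deg about caddy y from straight down
    # down tool: z=-Z, x along caddy +y, y = caddy x ; rotate about caddy y by a
    return Ro.from_euler("ZY",[yaw,a],degrees=True).as_matrix()@M
E
python3 - <<'E'
from h import *
chain([])
S=cam("scene");h=cv2.cvtColor(S["image"],cv2.COLOR_RGB2HSV)
m=cv2.inRange(h,(105,150,80),(130,255,255))[185:245,305:345];ys,xs=np.nonzero(m);print(xs.min()+305,xs.max()+305,ys.min()+185,ys.max()+185)
print(proj(S,[(.579,-.002,.134),(.579,-.002,.005)]));rim()
# roller: wood colour near expected
T=cam("top");hT=cv2.cvtColor(T["image"],cv2.COLOR_RGB2HSV)
print(hT[167,378],h[248,283],proj(T,[(.618,-.162,.065)]),proj(S,[(.618,-.162,.065)]))
asc(T,350,155,410,180,(12,90,150),(25,165,255));asc(S,260,230,305,262,(12,60,150),(25,165,255))
E
```

```text
t 43.68 tcp [0.5819 0.0026 0.2551] q [-0.71  0.36  0.78  1.8  -0.29  1.08 -0.09] w 0.599 F [ 1.3 -0.3 -0.2] 0.0
325 333 207 239
[[328.64196596 198.82085767]
 [326.85272471 230.00681483]]
top [ 356  182   56   51 1851] [386.6 207. ] ((382.796630859375, 206.61460876464844), (47.262332916259766, 52.85607147216797), 84.5596694946289)
scene [ 231  200   62   61 1847] [262.  227.5] ((261.600341796875, 227.24842834472656), (48.66175079345703, 55.06582260131836), 58.13401794433594)
[ 16 144 222] [ 17 107 177] [[377.71619524 166.27199517]] [[282.44557765 246.57300249]]
155 ...........................................#................
156 .........#..................................................
157 ......................#.....................................
158 ......##.........#..........................................
159 ...............................#............................
160 ............................................................
161 ............................................................
162 ......................................#.....................
163 .........
[... 1991 characters left out ...]

248 ...............################.#######..#...
249 .............#############.##.#######.##.....
250 ............############.....########...####.
251 .........###############.....###.###....####.
252 ........##################....#..#....####..#
253 ........###########.######......####.####.###
254 ........#########.########.........#####.####
255 .........#############..###......#.#..###..##
256 .........##########..#####.#.....#.##.#.###..
257 ..........#########..######.......#####......
258 ...........###############............#......
259 .........###.##.###.###..#..#................
260 .........###.##########.#.##.................
261 ......##.#.#.#######.####..#............#....
```

```bash
python3 - <<'E'
from h import *
S=cam("scene");T=cam("top")
asc(S,315,198,345,245,(105,130,60),(130,255,255))
print(onz(S,[(329.5,208.5)],.134),onz(S,[(328,238.5)],.004))
T=cam("top");asc(T,305,150,345,205,(105,130,60),(130,255,255))
im=np.hstack([cv2.resize(c["image"][y:y+100,x:x+100],None,fx=4,fy=4,interpolation=cv2.INTER_CUBIC) for c,x,y in((T,270,130),(S,270,170))])
cv2.imwrite("pics/g9.png",im[:,:,::-1])
E
```

```text
198 ..............................
199 ..............................
200 ..............................
201 ..............................
202 ..............................
203 ..............................
204 ..............................
205 ..............................
206 ..............................
207 ................###...........
208 ............#######...........
209 ............#######...........
210 ............#######...........
211 ............#######...........
212 ............#######...........
213 ...........########...........
214 ...........########...........
215 ...........########...........
216 ...........#######............
217 ...........#######............
218 ...........#######............
219 ...........#######............
220 ...........#######............
221 ...........########...........
222 ...........########...........
223 ...........#######............
224 ...........#######............
225 ...........#######............
226 ...........#######............
227 ...........#######............
228 ...........#######............
229 ...........
[... 2399 characters left out ...]
.........................
190 ........................................
191 ........................................
192 ........................................
193 ........................................
194 ........................................
195 ........................................
196 ........................................
197 ........................................
198 ........................................
199 ........................................
200 ........................................
201 ........................................
202 ........................................
203 ........................................
204 ........................................
```

View pics/g9.png

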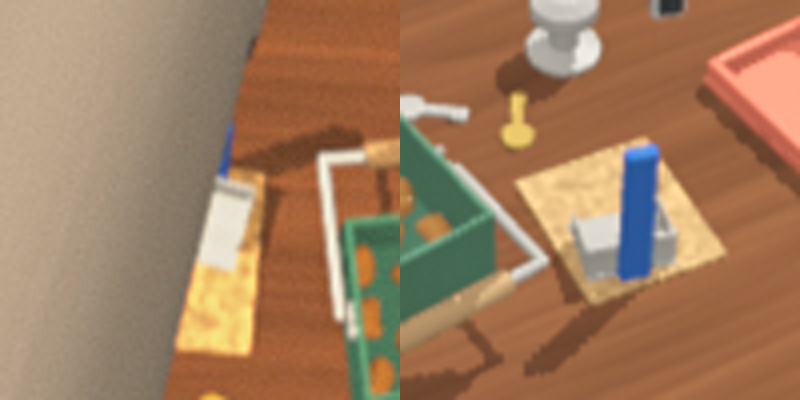

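The release was fine, but the scoop was then knocked about 3 cm towards +x. It is still upright, with the handle at (.61,-.016) near the mat's edge. I'll regrip and recentre it.

```bash
python3 - <<'E'
from h import *
S=cam("scene");print(onz(S,[(330.5,208.2)],.134))
chain([tcp_for((.6095,-.0155,.2),-15,0,(.0075,.007,.1)),tcp_for((.6095,-.0155,.104),-15,0,(.0075,.007,.1))])
E
```

```text
[[ 0.61157811 -0.01507274  0.134     ]]
t 44.08 tcp [0.5781 0.0032 0.2482] q [-0.71  0.37  0.77  1.81 -0.29  1.07 -0.09] w 0.599 F [0.1 0.2 1.1] 0.0
shift [-10.1  35.1  66.9] turn [ 0.  -0.1  0.2] rows 1.8
shift [ 0.  0. 96.] turn [0. 0. 0.] rows 2.3
```

Call:
{"method": "step_arm", "body": {
  "increments": [
    [[0.2,-10,35,0,0,0,0],[0.2,-10,35,20,0,0,0],[0.2,-10,35,60,0,0,0],[0.2,-10,35,100,0,0,0],[0.2,-10,35,135,0,0,0],[0.2,-10,35,160,0,0,0],[0.2,-10,35,163,0,0,0],[-1,-10,35,163,0,0,0],[-1,-10,35,163,0,0,0],[-1,-10,35,163,0,0,0]]
  ]
}}

```text
t: 44.92
eef_pos: [0.612, -0.0154, 0.0884]
tool_rot: [0.001, 0.792, 0.61, 0.003]
contact_force: [-0.2, 0.5, -0.6]
gripper_width: 0.181
grasp_force: 0.1
```

Call:
{"method": "step_arm", "body": {
  "increments": [
    [[-1,0,0,0,0,0,0],[-1,0,0,0,0,0,0],[-1,0,0,0,0,0,0],[-1,0,0,0,0,0,0],[-1,0,0,0,0,0,0],[-1,0,0,-6,0,0,0],[-1,0,0,-15,0,0,0],[-1,0,0,-15,0,0,0]]
  ]
}}

```text
t: 45.58
eef_pos: [0.6119, -0.0153, 0.1038]
tool_rot: [0.001, 0.792, 0.61, 0.003]
contact_force: [0.0, -0.8, -1.2]
gripper_width: 0.133
grasp_force: 59.0
```

```bash
python3 - <<'E'
from h import *
chain([tcp_for((.576,-.004,.106),-15,0,(.0075,.007,.1))])
S=cam("scene");asc(S,315,203,345,240,(105,130,60),(130,255,255))
E
```

```text
t 45.58 tcp [ 0.6119 -0.0153  0.1038] q [-0.54  0.6   0.65  1.86 -0.48  0.84  0.09] w 0.133 F [ 0.  -0.8 -1.2] 58.95292818546295
shift [  1.7 -37.7  16.3] turn [ 0.3 -0.2  0.2] rows 1.0
203 ..............................
204 ............#.................
205 ............##................
206 ............##................
207 ............##................
208 ............##................
209 ............##................
210 ............##................
211 ............#.................
212 ............#.................
213 ............#.................
214 ............#.................
215 ............#.................
216 ............#.................
217 ............#.................
218 ............#.................
219 ............#.................
220 ............##..###...........
221 ............#######...........
222 ...........########...........
223 ...........########...........
224 ...........########...........
225 ...........########...........
226 ...........#######............
227 ...........#######............
228 ...........########...........
229 ...........########...........
230 ...........#######............
231 ...........#######............
232 ..........########............
233 ..........########............
234 ..........########............
235 ..........########............
236 ...........#####..............
237 ..............................
238 ..............................
239 ..............................
```

Call:
{"method": "step_arm", "body": {
  "increments": [
    [[-1,1,-12,0,0,0,0],[-1,2,-25,0,0,0,0],[-1,2,-37,0,0,0,0],[-1,2,-37,6,0,0,0],[-1,2,-37,12,0,0,0],[-1,2,-37,15,0,0,0],[-1,2,-37,16,0,0,0],[-1,2,-37,16,0,0,0]]
  ]
}}

```text
t: 46.3
eef_pos: [0.5765, -0.0037, 0.0882]
tool_rot: [-0.001, 0.792, 0.61, 0.003]
contact_force: [-10.5, 2.6, 33.9]
gripper_width: 0.128
grasp_force: 64.2
```

Call:
{"method": "step_arm", "body": {
  "increments": [
    [[-1,0,0,0.5,0,0,0],[0.2,0,0,0.5,0,0,0],[0.2,0,0,0.5,0,0,0],[0.2,0,0,0.5,0,0,0],[0.2,0,0,0.5,0,0,0],[0.2,0,0,-20,0,0,0],[0.2,0,0,-60,0,0,0],[0.2,0,0,-100,0,0,0],[0.2,0,0,-140,0,0,0],[0.2,0,0,-165,0,0,0]]
  ]
}}

```text
t: 47.13
eef_pos: [0.5761, -0.0047, 0.2538]
tool_rot: [0.001, 0.792, 0.61, 0.003]
contact_force: [0.8, 0.4, 0.7]
gripper_width: 0.599
grasp_force: 0.0
```

```bash
python3 - <<'E'
from h import *
chain([])
S=cam("scene");asc(S,315,195,345,240,(105,130,60),(130,255,255));rim()
E
```

```text
t 47.13 tcp [ 0.5761 -0.0047  0.2538] q [-0.72  0.36  0.8   1.82 -0.29  1.08 -0.07] w 0.599 F [0.8 0.4 0.7] 0.0
195 ..............................
196 ..............................
197 ..............................
198 ..........######..............
199 .........########.............
200 .........########.............
201 .........########.............
202 .........#######..............
203 .........#######..............
204 .........#######..............
205 .........#######..............
206 .........#######..............
207 .........#######..............
208 .........#######..............
209 .........#######..............
210 .........#######..............
211 .........#######..............
212 .........#######..............
213 .........#######..............
214 .........######...............
215 .........######...............
216 .........#######..............
217 .........######...............
218 ........#######...............
219 ........#######...............
220 ........#######...............
221 ........#######...............
222 ........#######...............
223 ....
[... 178 characters left out ...]
.#######...............
229 ........######................
230 ........##....................
231 ..............................
232 ..............................
233 ..............................
234 ..............................
235 ..............................
236 ..............................
237 ..............................
238 ..............................
239 ..............................
top [ 356  182   55   51 1847] [386.6 207. ] ((382.5614929199219, 206.67623901367188), (47.25965118408203, 52.7823371887207), 84.80557250976562)
scene [ 231  200   62   61 1845] [262.  227.5] ((261.600341796875, 227.24842834472656), (48.66175079345703, 55.06582260131836), 58.13401794433594)
```

The scoop now stands centred on the mat at (.577,-.005) and the caddy has not moved. Now the carry handle: grip the roller with the tool pointing down and follow the arc.

```bash
python3 - <<'E'
from h import *
o,p,R=pose();R1=Rs(7)@M
chain([(np.array([.617,-.1625,.20]),R1),(np.array([.617,-.1625,.0455]),R1)])
E
```

```text
t 47.28 tcp [ 0.5762 -0.0041  0.2522] q [-0.71  0.36  0.79  1.82 -0.3   1.07 -0.07] w 0.599 F [-0.8 -0.4 -0.6] 0.0
shift [-143.    79.6   52.1] turn [  0.4  -0.2 -21.8] rows 4.1
shift [  0.    0.  154.5] turn [0. 0. 0.] rows 3.7
```

Call:
{"method": "step_arm", "body": {
  "increments": [
    [[-0.05,-35,20,0,0,0,-5.5],[-0.05,-70,40,10,0,0,-11],[-0.05,-107,60,25,0,0,-16.5],[-0.05,-143,80,45,0.4,-0.2,-21.8],[-0.05,-143,80,52,0.4,-0.2,-21.8],[-0.05,-143,80,52,0.4,-0.2,-21.8],[-0.05,-143,80,52,0.4,-0.2,-21.8],[-0.05,-143,80,52,0.4,-0.2,-21.8]]
  ],
  "force": 25
}}

```text
t: 47.95
eef_pos: [0.6157, -0.1608, 0.1976]
tool_rot: [-0.002, 0.662, 0.749, -0.002]
contact_force: [-0.1, -0.0, 0.8]
gripper_width: 0.476
grasp_force: 0.0
```

```bash
python3 - <<'E'
from h import *
R1=Rs(7)@M
chain([(np.array([.617,-.1625,.0455]),R1)]);S=cam("scene")
o,p,R=pose();print(R.round(3).tolist(),proj(S,[(.617,-.1625,.064)]))
asc(S,260,235,300,262,(12,60,150),(25,165,255));rim()
E
```

```text
t 47.95 tcp [ 0.6157 -0.1608  0.1976] q [-0.31  0.52  0.66  1.72 -0.36  1.04  0.6 ] w 0.476 F [-0.1 -0.   0.8] 0.0
shift [ -1.9   1.9 152.1] turn [-0.3 -0.   0.1] rows 3.6
[[-0.124, 0.992, -0.004], [0.992, 0.124, -0.0], [0.0, -0.004, -1.0]] [[282.11946953 246.61842736]]
235 ....................................#...
236 ...................................##..#
237 ..................................####..
238 .................................#####..
239 ...............................#######..
240 .............................##########.
241 ...........................#############
242 .........................###############
243 .......................#################
244 ......................################..
245 ....................####################
246 ..................######################
247 ................########################
248 ..............#########################.
249 ............##############.############.
250 ...........##############....##########.
251 .........###############.....#######....
252 ........##################....##..##..#.
253 ........###################....###.###..
254 ........#########.########......#.#####.
255 .........#############.###.......#######
256 .........##########.########......######
257 ..........##########.#####........##..#.
258 ...........###..######..#..............#
259 .........###.###########.##.#...........
260 .........###...###########.#............
261 .....##.##.#.############..#..........#.
top [388 182  24  48 657] [400.2 211.4] ((397.5723876953125, 206.0245361328125), (45.568580627441406, 21.691190719604492), 82.14668273925781)
scene [ 231  200   62   61 1802] [261.6 227.8] ((261.532470703125, 227.16531372070312), (48.64531707763672, 54.958805084228516), 57.84770584106445)
```

Unmoved. Descending onto the roller and gripping lightly.

Call:
{"method": "step_arm", "body": {
  "increments": [
    [[-0.05,-2,1,35,0,0,0],[-0.05,-2,2,70,0,0,0],[-0.05,-2,2,105,0,0,0],[-0.05,-2,2,140,0,0,0],[-0.05,-2,2,151,0,0,0],[-0.05,-2,2,151,0,0,0],[-1,-2,2,151,0,0,0],[-1,-2,2,151,0,0,0],[-1,-2,2,151,0,0,0],[-1,-2,2,151,0,0,0]]
  ],
  "force": 25
}}

```text
t: 48.93
eef_pos: [0.6187, -0.165, 0.0495]
tool_rot: [0.0, 0.663, 0.749, -0.001]
contact_force: [-2.1, 0.1, 7.2]
gripper_width: 0.199
grasp_force: 26.1
```

Call:
{"method": "step_arm", "body": {
  "increments": [
    [[-1,0,0,0,0,0,0],[-1,0,0,0,0,0,0],[-1,0,0,0,0,0,0],[-1,0,0,0,0,0,0]]
  ]
}}

```text
t: 49.27
eef_pos: [0.6187, -0.165, 0.0495]
tool_rot: [0.0, 0.663, 0.749, -0.001]
contact_force: [-2.2, 0.5, 7.3]
gripper_width: 0.2
grasp_force: 26.2
```

```bash
python3 - <<'E'
from h import *
chain([]);o,p,R=pose();print(uncad(p));rim()
E
```

```text
t 49.27 tcp [ 0.6187 -0.165   0.0495] q [-0.22  0.7   0.55  1.8  -0.49  0.78  0.7 ] w 0.2 F [-2.2  0.5  7.3] 26.163707971572876
[104.23771747  -2.22214685  49.48595723]
top [ 358  181   53   52 1500] [391.  209.1] ((382.45050048828125, 206.5049591064453), (47.06526184082031, 52.13995361328125), 84.2894058227539)
scene [ 232  203   43   58 1240] [254.  229.8] ((255.1529998779297, 233.07504272460938), (48.594085693359375, 39.91847229003906), 64.79888153076172)
```

Call:
{"method": "step_arm", "body": {
  "increments": [
    [[-1,0,-0.6,-11,0,0,0],[-1,0,-2.3,-21.8,0,0,0],[-1,0,-5.1,-32.4,0,0,0],[-1,0,-9.1,-42.7,0,0,0],[-1,0,-14.1,-52.5,0,0,0],[-1,0,-20.1,-61.7,0,0,0],[-1,0,-27,-70.3,0,0,0],[-1,0,-27,-70.3,0,0,0]]
  ]
}}

```text
t: 50.03
eef_pos: [0.591, -0.1686, 0.1203]
tool_rot: [0.0, 0.663, 0.749, -0.001]
contact_force: [5.1, -1.7, 3.1]
gripper_width: 0.202
grasp_force: 25.9
```

```bash
python3 - <<'E'
from h import *
chain([]);o,p,R=pose();print(uncad(p));rim()
E
```

```text
t 50.03 tcp [ 0.591  -0.1686  0.1203] q [-0.27  0.57  0.62  1.83 -0.42  0.87  0.67] w 0.202 F [ 5.1 -1.7  3.1] 25.876235961914062
[ 76.26260692  -2.4092701  120.31090976]
top [388 186  23  44 603] [400.1 212.8] ((399.0, 207.5), (43.0, 22.0), 90.0)
scene [ 232  204   61   57 1651] [260.1 232.8] ((262.8167724609375, 228.66180419921875), (48.910614013671875, 56.71432876586914), 61.55707550048828)
```

Call:
{"method": "step_arm", "body": {
  "increments": [
    [[-1,0,-10,-10,0,0,0],[-1,0,-22,-18.5,0,0,0],[-1,0,-35,-25,0,0,0],[-1,0,-49,-30,0,0,0],[-1,0,-63,-33,0,0,0],[-1,0,-78,-34,0,0,0],[-1,0,-89,-33.5,0,0,0],[-1,0,-98,-32.3,0,0,0],[-1,0,-98,-32.3,0,0,0]]
  ]
}}

```text
t: 50.88
eef_pos: [0.4912, -0.1814, 0.1518]
tool_rot: [-0.002, 0.663, 0.748, -0.002]
contact_force: [-5.6, -0.7, 24.5]
gripper_width: 0.201
grasp_force: 28.1
```

```bash
python3 - <<'E'
from h import *
chain([]);o,p,R=pose();print(uncad(p));rim()
E
```

```text
t 50.88 tcp [ 0.4912 -0.1814  0.1518] q [-0.31  0.39  0.69  2.02 -0.33  0.84  0.68] w 0.201 F [-5.6 -0.7 24.5] 28.107830286026
[-24.313373    -2.94747109 151.83608916]
top [354 184  28  22 236] [365.1 191.6] ((368.0983581542969, 194.58197021484375), (20.370542526245117, 27.613401412963867), 84.80557250976562)
scene [ 232  200   61   61 2016] [262.9 229.9] ((262.78887939453125, 228.61611938476562), (48.71760559082031, 55.81496047973633), 61.189208984375)
```

Call:
{"method": "step_arm", "body": {
  "increments": [
    [[-1,0,-1,-2,0,0,0],[-1,0,-2,-3,0,0,0],[-1,0,-2,-3,0,0,0],[0.05,0,-2,-3,0,0,0],[0.05,0,-2,-3,0,0,0],[0.05,0,-2,-3,0,0,0],[0.05,0,-4,-3,0,0,0],[0.05,0,-6,-3,0,0,0],[0.05,0,-6,-3,0,0,0]]
  ]
}}

```text
t: 51.73
eef_pos: [0.4872, -0.1804, 0.1532]
tool_rot: [-0.001, 0.663, 0.749, -0.002]
contact_force: [-0.7, -0.3, 1.0]
gripper_width: 0.524
grasp_force: 0.0
```

Call:
{"method": "step_arm", "body": {
  "increments": [
    [[0.05,0,0,-10,0,0,0],[0.05,0,0,-30,0,0,0],[0.05,0,0,-60,0,0,0],[0.05,0,0,-90,0,0,0],[0.05,0,0,-110,0,0,0],[0.05,0,0,-110,0,0,0]]
  ]
}}

```text
t: 52.23
eef_pos: [0.4906, -0.1815, 0.2683]
tool_rot: [0.002, 0.663, 0.749, 0.0]
contact_force: [0.0, -1.4, 0.4]
gripper_width: 0.523
grasp_force: 0.0
```

```bash
python3 - <<'E'
from h import *
chain([]);rim()
S=cam("scene");h=cv2.cvtColor(S["image"],cv2.COLOR_RGB2HSV)
asc(S,225,165,290,215,(12,60,150),(25,165,255))
for a in(0,1.57,1.85):
    print(a,proj(S,[cad(105*np.cos(a),y,62+105*np.sin(a)) for y in(-45,0,45)]).round(1).tolist())
E
```

```text
t 52.23 tcp [ 0.4906 -0.1815  0.2683] q [-0.42  0.22  0.77  1.91 -0.18  1.07  0.55] w 0.523 F [ 0.  -1.4  0.4] 0.0
top [354 183  42  26 520] [375.8 193.4] ((374.9877624511719, 195.86474609375), (23.267684936523438, 41.46536636352539), 84.80557250976562)
scene [ 233  200   60   60 2014] [262.9 229.5] ((262.92840576171875, 227.9202880859375), (48.8682746887207, 55.990562438964844), 62.10273361206055)
165 ##########...#..#######..#..............#....###..##......#..###.
166 ########..###.#######..###.............#.....#..#......#...###..#
167 ##......############......#...........#..............##....######
168 #....##..##.###.#..##.....#..........#....#.......##..#.####...##
169 ####.....###....#.###.....##..........##.......##.......####.#.#.
170 ##...#.........#####.#..............#............#....#.......###
171 #######.#.#.#....###.....#.....#.#............#...##.........####
172 .##.#.##...##.........#####.#.###...###....#.###....#.....#######
173 ...###..#...#.....#.######.#####.###.......#.......#....#######..
174 ..###.......#...##..#.#.###.##..#.......##..#.#.#.......###...##
[... 2260 characters left out ...]
..#..######...............................#.....#.#
208 ####....#....##.##.####.....................................#####
209 ###..#.......#..####.....................................#..#..#.
210 ..#.#.......######............................................#.#
211 ##.........#####..............................................###
212 .#.........##..................................................#.
213 .#.##.....#..................................................#...
214 .#.##........................................##...............#..
0 [[267.9, 255.5], [282.4, 247.7], [296.6, 240.1]]
1.57 [[244.3, 203.6], [259.4, 196.5], [274.0, 189.6]]
1.85 [[238.9, 198.0], [253.8, 191.2], [268.3, 184.5]]
```

The roller lies on the line (237,197)–(270,184), which matches 1.85 rad (predicted centre 254,191). I'll back off and do a final check.

Call:
{"method": "step_arm", "body": {
  "increments": [
    [[0.05,0,0,-40,0,0,0],[0.05,100,0,-60,0,0,0],[0.05,140,0,-60,0,0,0],[0.05,180,0,-60,0,0,0],[0.05,220,0,-60,0,0,0],[0.05,260,0,-60,0,0,0],[0.05,300,0,-60,0,0,0],[0.05,300,0,-60,0,0,0],[0.05,300,0,-60,0,0,0],[0.05,300,0,-60,0,0,0]]
  ]
}}

```text
t: 53.22
eef_pos: [0.4505, 0.1213, 0.3218]
tool_rot: [-0.002, 0.66, 0.751, -0.003]
contact_force: [0.5, -0.7, 0.3]
gripper_width: 0.525
grasp_force: 0.0
```

```bash
python3 - <<'E'
from h import *
chain([]);rim()
S=cam("scene");h=cv2.cvtColor(S["image"],cv2.COLOR_RGB2HSV)
m=cv2.inRange(h,(105,150,80),(130,255,255))[185:245,305:345];ys,xs=np.nonzero(m);print("blue",xs.min()+305,xs.max()+305,ys.min()+185,ys.max()+185)
asc(S,236,180,275,200,(12,60,150),(25,165,255))
bis("top",.01,(350,170,420,240))
E
```

```text
t 53.22 tcp [0.4505 0.1213 0.3218] q [-0.88  0.03  0.51  1.94 -0.02  1.19 -0.24] w 0.525 F [ 0.5 -0.7  0.3] 0.0
top [354 182  54  27 786] [384.  194.1] ((380.3538818359375, 194.830810546875), (23.566600799560547, 51.84651184082031), 82.87498474121094)
scene [ 233  200   60   60 2016] [262.9 229.5] ((262.7110595703125, 228.02076721191406), (48.94117736816406, 55.47058868408203), 61.927513122558594)
blue 323 331 198 229
180 .###.#..#.###..##...##.###.#.###.##....
181 ##......###.#.....#.####....######.....
182 ....##..###...#..#####....########.....
183 #.#.##.##....#..#####.#.##########.....
184 .####..#...####..#.#..############.....
185 ###.########.##...#################....
186 ###########...#..####################..
187 ##.#######...#.####################.##.
188 ######...#...######################...#
189 ##.....##..############################
190 #..#.#.#######################.####..##
191 ####..########################.#...#.##
192 ###.#########################.#.#..#.#.
193 .########################.#..##.#..###.
194 .####################....###.#.........
195 .##############.###.########.##.#......
196 .#.##############.######...#..#........
197 ....#############.#####.#..............
198 ....#################........###.......
199 ....##.#######.##.#...##.#..##.........
top [374, 191, 9, 7, 41] [ 0.555 -0.172  0.01 ]
top [359, 192, 4, 10, 30] [ 0.547 -0.124  0.01 ]
top [369, 197, 9, 8, 42] [ 0.537 -0.158  0.01 ]
top [360, 206, 4, 4, 16] [ 0.516 -0.128  0.01 ]
top [370, 214, 7, 8, 38] [ 0.491 -0.16   0.01 ]
top [362, 220, 6, 8, 35] [ 0.471 -0.136  0.01 ]
```

All six biscuits show as separate blobs in the caddy, the handle is seated past upright, the scoop is upright on the mat, and the arm is clear.

```bash
python3 -c "
from station import bot
print(bot.hand_in())"
```

```text
the job is handed in; nothing more can be done
None
```

The job is handed in: all six biscuits are in the caddy, the scoop is upright and released on its mat, and the handle is seated past upright, though two biscuits were flipped out of the tray mid-job and had to be scooped off the cabinet top.

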